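# Scoop the washed freeze-dried potatoes into the pot, lid it and raise the handle

## Robot

A 6-joint arm with a two-finger parallel gripper is mounted at the origin on the work surface. World frame = base frame: x ahead of the robot, y to its left, z up, the work surface at z = 0. Lengths are in m, angles in rad, forces in N, time in s.
With the tool pointing down it reaches from about 0.3 to 0.825 m from the base axis. Payload 5.4 kg.
Tool frame: the origin (TCP) lies at the very end of the fingers, on their centre line; the grasp point (between the pads) lies 19 mm behind it; z points along the fingers, y is the line along which they close (so a half turn about z gives the same grasp; the last joint's range is limited). The gripper opens to 92 mm and grips with 3 to 60 N. Pads are 20 mm wide; open, the fingers measure 128 mm over their backs; the gripper's body (75 mm by 189 mm) begins 69 mm behind the grasp point.
Start: joints at [1.128, 0.158, 1.597, -0, 1.386, -0.21], TCP at [0.133, 0.559, 0.215] pointing down, gripper open.
Joint ranges: [-2.91, 2.91], [-0.94, 2.29], [0.18, 2.7], [-1.29, 4.43], [0.17, 2.64], [-3, 3]. Speed limits (rad/s): [2.57, 2.57, 3.14, 3.14, 3.14, 3.14].

## Interface

Orientations are given as a rotation vector (axis times angle).
In Python, from workcell import bot gives the robot as it stands. Calls block until the motion is done:
- bot.goto(position, orientation): joint-space move of the TCP to a pose.
- bot.line_to(position, rot=None, max_speed=0.15): straight line of the TCP; rot=None keeps the orientation; max_speed is the mean speed in m/s.
- bot.set_joints(angles): joint-space move.
- bot.set_gripper(opening, newtons=None): opening from 0.0 (shut) to 1.0 (fully open); newtons is the grip in N (None keeps the last); returns when the fingers have stopped.
- bot.hold(seconds).
- bot.inverse_kinematics(position, orientation): joint angles nearest the present ones, or None.
- bot.read_camera(name): name is "scene" or "top" or "wrist"; returns a dict with "pixels" (420x560x3 uint8, blue, green, red), "fx", "fy", "cx", "cy" (pixels), "k1" (the pictures are not rectified: a ray, as slopes to the right and down, at radius r is drawn at 1 + k1 r^2 times it, then the intrinsics apply), "R" (3x3) and "t" (3): a world point X has camera coordinates R X + t. Camera axes: x right, y down, z forward; pixel columns grow to the right and rows downward; lengths in m; the calibration is good to about 2 mm. A picture is of the moment at which its call begins. There is no depth.
A pose or a line that the arm cannot do raises bot.MotionError and nothing moves.
- bot.job_done(): hands the job in; it is judged then, once.
Readings, each from a call of its own:
- bot.current_clock(): time.
- bot.current_joints(): joint angles.
- bot.current_joint_vel(): joint speeds.
- bot.current_effort(): joint torques, N m.
- bot.current_ee_pos(): TCP position.
- bot.current_tool_rot(): TCP orientation.
- bot.current_contact_force(): force on the tool from outside, world axes, zero at the start.
- bot.current_ft_torque(): the same for the moment, N m.
- bot.current_opening(): opening from 0.0 (shut) to 1.0 (fully open).
- bot.current_grip_force(): force on a finger pad.
Only numpy, scipy, OpenCV 4.12 (cv2) and the standard library are available. Lean on these libraries where they do the work, as an engineer would, in place of code of your own. Each camera call takes 0.05 s, during which the arm holds its last target. There are 200 camera calls.

## Task

First fold the pot's swing handle all the way down to either side, clear of its mouth. Then use the red scoop, never the fingers, to move every white freeze-dried potato from the blue tray into the aluminium pot, lower the lid over the pot's two pins until it lies flush on the rim, and swing the handle back up to stand upright. Finish with the scoop lying flat, bottom down, on its green mat, and leave the cup, saucer, steam weight and spoon where they are.

Things in the scene. Friction and masses are not known exactly. Their poses are not given: they have to be found in the camera images.
- scoop: loose red plastic scoop, 0.16 kg, open at the front and top. Origin at the underside of the pan, mid-width; local x points out of the open nose, z up. Pan: 2.5 mm floor from x = -52 to +30 mm, 102 mm wide outside; side walls 42 mm high (20 mm ahead of x = 0, none ahead of +24); back wall at x = -50, 42 mm high. Starts flat on the green mat; an upset may knock it 2 to 4 cm
- scoop_grip (a point): middle of the scoop's black handle, at the scoop's local x = -91, z = 63 mm; axes as the scoop's. The handle is a bar 18 mm thick (local y), 32 mm deep, rising straight back at 45 degrees behind the back wall to its end at about x = -123, z = 95 mm; pinch it across the 18 mm from above
- mat: flat green mat, 190 x 135 mm, 1 mm, fixed; the scoop's place, its centre on the mat's centre. Origin at its centre
- tray: fixed blue tray. Origin under the centre of its floor; local x points from the open end to the closed end. Floor 3 mm thick, x = -105 to +105 mm; open end at x = -105 with a ramp down to the board at x = -135; side walls 60 mm high, inner faces at y = +-57 mm; end wall 80 mm high leaning outward 20 degrees, inner face at x = 103 mm at the floor, 131 at the top
- tunta0: hard wet slick chunk of white freeze-dried potato: flat-bottomed bevelled round lump, 44 mm across, 32 mm high, 40 g, friction about 0.3. Origin at the centre of its flat underside. On the tray floor at the start; 5 to 7 of the 8 are present (an absent one reads None). Not to be touched with the fingers
- tunta1: hard wet slick chunk of white freeze-dried potato: flat-bottomed bevelled round lump, 44 mm across, 32 mm high, 40 g, friction about 0.3. Origin at the centre of its flat underside. On the tray floor at the start; 5 to 7 of the 8 are present (an absent one reads None). Not to be touched with the fingers
- tunta2: hard wet slick chunk of white freeze-dried potato: flat-bottomed bevelled round lump, 44 mm across, 32 mm high, 40 g, friction about 0.3. Origin at the centre of its flat underside. On the tray floor at the start; 5 to 7 of the 8 are present (an absent one reads None). Not to be touched with the fingers
- tunta3: hard wet slick chunk of white freeze-dried potato: flat-bottomed bevelled round lump, 44 mm across, 32 mm high, 40 g, friction about 0.3. Origin at the centre of its flat underside. On the tray floor at the start; 5 to 7 of the 8 are present (an absent one reads None). Not to be touched with the fingers
- tunta4: hard wet slick chunk of white freeze-dried potato: flat-bottomed bevelled round lump, 44 mm across, 32 mm high, 40 g, friction about 0.3. Origin at the centre of its flat underside. On the tray floor at the start; 5 to 7 of the 8 are present (an absent one reads None). Not to be touched with the fingers
- tunta5: hard wet slick chunk of white freeze-dried potato: flat-bottomed bevelled round lump, 44 mm across, 32 mm high, 40 g, friction about 0.3. Origin at the centre of its flat underside. On the tray floor at the start; 5 to 7 of the 8 are present (an absent one reads None). Not to be touched with the fingers
- tunta6: hard wet slick chunk of white freeze-dried potato: flat-bottomed bevelled round lump, 44 mm across, 32 mm high, 40 g, friction about 0.3. Origin at the centre of its flat underside. On the tray floor at the start; 5 to 7 of the 8 are present (an absent one reads None). Not to be touched with the fingers
- tunta7: hard wet slick chunk of white freeze-dried potato: flat-bottomed bevelled round lump, 44 mm across, 32 mm high, 40 g, friction about 0.3. Origin at the centre of its flat underside. On the tray floor at the start; 5 to 7 of the 8 are present (an absent one reads None). Not to be touched with the fingers
- pot: fixed round aluminium pot, outside radius 85 mm, wall 4 mm, rim 80 mm high, inner floor 5 mm high. Two ears at local y = +-100 mm, tops level with the rim, each with an upright brass pin 10 mm in diameter, 22 mm tall, its upper 8 mm tapered. Origin under its centre
- pot_rim (a point): centre of the pot's mouth, at rim height (80 mm above the board); axes as the pot's
- lid: loose lid, 0.3 kg: aluminium disc 164 mm across, 5 mm thick, with a 34 x 226 x 6 mm crossbar along local y with a 14 mm hole at y = +-100 mm. Black grip on top: 18 mm (local x) by 64 mm (local y), from 6 to 40 mm high. Origin at the centre of its flat underside; half a turn makes no difference. Starts flat on the board; an upset may knock it 2 to 4 cm
- bail (a joint): angle in rad of the pot's swing handle: 0 = folded out level towards the pot's local -x, pi/2 = standing upright, 3.1 = folded down level to +x; starts between 0.95 and 2.1; hinge along the pot's local y, through x = 0, 64 mm above the board. Friction (about 0.16 N m) keeps it where it is left
- bail_grip (a point): middle of the swing handle's black grip, 125 mm from the hinge line; the grip is a round bar 18 mm in diameter, 100 mm long, parallel to the pot's y; pinch it from above, it turns between the fingers
- cup: yellow plastic cup, 72 mm across, 90 mm high, bystander
- saucer: blue ceramic saucer, 120 mm across, bystander
- steam_weight: dark steel steam weight, 40 mm across, 44 mm high, bystander
- spoon: metal spoon with a wooden handle, bystander
There are look-alikes about, which are no part of the job. There is more than one size of the scoop; the job needs the smaller.

How it is judged:
On the way, in this order (a step that is already met when the one before it is completed fails the run):
1. the pot's handle is folded down to one side ((value of joint bail below 0.35 rad or value of joint bail above 2.79 rad)), for 0.3 s.
2. every potato present is in the pot (horizontal distance between each of tunta0, tunta1, tunta2, tunta3, tunta4, tunta5, tunta6, tunta7 and pot_rim below 0.084 m and z of tunta0 in the frame of pot_rim between -0.09 and -0.004 m and z of tunta1 in the frame of pot_rim between -0.09 and -0.004 m and z of tunta2 in the frame of pot_rim between -0.09 and -0.004 m and z of tunta3 in the frame of pot_rim between -0.09 and -0.004 m and z of tunta4 in the frame of pot_rim between -0.09 and -0.004 m and z of tunta5 in the frame of pot_rim between -0.09 and -0.004 m and z of tunta6 in the frame of pot_rim between -0.09 and -0.004 m and z of tunta7 in the frame of pot_rim between -0.09 and -0.004 m), for 0.3 s.
3. the lid lies flush on the pot's rim over both pins (horizontal distance between lid and pot_rim below 0.006 m and z of lid in the frame of pot_rim between -0.003 and 0.003 m and angle between the y axis of lid and the y axis of pot, either way round below 0.06 rad and angle between lid's own z axis and vertical below 0.03 rad), for 0.3 s.
4. the pot's handle stands upright (value of joint bail between 1.4 and 1.74 rad), for 0.3 s.
At the end, for the whole second after the job is handed in: All potatoes lie in the pot below the rim; the lid is flush on it (3 mm, 0.03 rad; centred to 6 mm, crossbar along the pins to 0.06 rad); the handle rests within 0.17 rad of upright; the scoop lies bottom down, still, within 50 mm of the mat's centre (all of step 2 and all of step 3 and all of step 4 and velocity of joint bail between -0.05 and 0.05 rad/s and horizontal distance between scoop and mat below 0.05 m and angle between scoop's own z axis and vertical below 0.12 rad and height (world z) of scoop below 0.01 m and linear speed of each of scoop, lid below 0.02 m/s); the robot touches nothing.
It fails at once if a potato is touched with the fingers (contact force between the fingers and tunta0 above 0.3 N or contact force between the fingers and tunta1 above 0.3 N or contact force between the fingers and tunta2 above 0.3 N or contact force between the fingers and tunta3 above 0.3 N or contact force between the fingers and tunta4 above 0.3 N or contact force between the fingers and tunta5 above 0.3 N or contact force between the fingers and tunta6 above 0.3 N or contact force between the fingers and tunta7 above 0.3 N).
It fails at once if a bystander is moved more than 30 mm (distance of any of cup, saucer, steam_weight, spoon from where it was at the start of the episode above 0.03 m).
Of tunta0, tunta1, tunta2, tunta3, tunta4, tunta5, tunta6, tunta7 only 5 to 7 are there at a start; the rules pass over those that are not, and their reading is None.
At some moment in a run one of lid, scoop may be knocked a few centimetres aside while the robot is not near it.
It also fails if it takes over 210 s, if anything falls off the work surface, if the arm or the gripper's body presses on something with over 40 N, if the wrist force passes 120 N, or if a joint passes its speed limit or range.

## Working session

There is one attempt and no reset: what is moved stays moved. The work goes in short steps, each a Python script; the robot and the scene stay as the last script left them, time stands still between calls to the robot, and variables do not carry over. Pictures are saved under pics/ and viewed, at most 14 in all, crops included, and the job is handed in when it is done.

```bash
ls; mkdir -p pics
python3 - <<'E'
from workcell import bot
import cv2,numpy as np
for n in("top","scene"):
    c=bot.read_camera(n); cv2.imwrite(f"pics/{n}0.png",c["pixels"])
    print(n,c["fx"],c["cx"],c["cy"],c["k1"],np.round(-c["R"].T@c["t"],3),np.round(c["R"],2).tolist())
print(bot.current_clock(),bot.current_tool_rot())
E
```

```text
pics
top 523.5119831117299 271.8227786648064 209.527131251894 0.07017910785220463 [ 0.202 -0.028  1.412] [[0.04, -1.0, -0.0], [-0.97, -0.03, -0.23], [0.23, 0.01, -0.97]]
scene 389.1631862970168 285.7170631145151 208.8026136865895 -0.026657591577361642 [1.151 0.623 0.681] [[-0.73, 0.69, 0.02], [0.37, 0.41, -0.83], [-0.58, -0.59, -0.56]]
0.1 [-3.64864809e-01 -3.11979616e+00  2.53419633e-03]
```

View pics/top0.png

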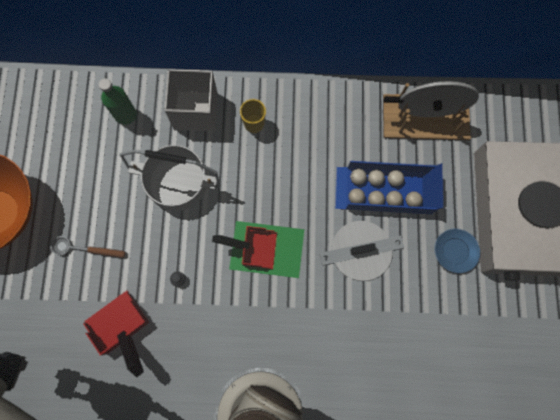

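View pics/scene0.png

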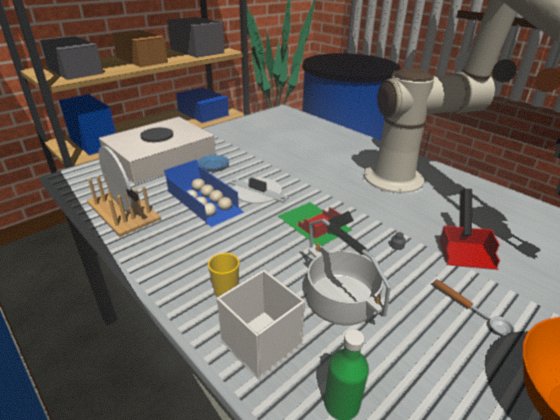

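The top view shows:
- Pot at (175,180), with its handle grip at (165,157).
- Tray at (390,188) with 7 potatoes, open end to the left.
- Lid at (362,250).
- A scoop on the green mat at (262,250).

Look-alikes:
- Scoops: red at (262,250) on the mat, and a larger red one at (115,325). The job's is the smaller one, on the mat.
- Lids: one flat at (362,250) with a crossbar and holes, and one upright in the rack at (440,100). The job's is the flat one.

Next I'll confirm with crops and measure.

```bash
cat > h.py <<'E'
from workcell import bot
import cv2,numpy as np
from scipy.spatial.transform import Rotation as Ro
def cam(n): return bot.read_camera(n)
def K(c): return np.array([[c["fx"],0,c["cx"]],[0,c["fy"],c["cy"]],[0,0,1.]]),np.array([c["k1"],0,0,0.])
def rays(c,px):
    k,d=K(c); u=cv2.undistortPoints(np.array(px,float).reshape(-1,1,2),k,d)[:,0]
    return -c["R"].T@c["t"],np.c_[u,np.ones(len(u))]@c["R"]
def plane(c,px,z):
    o,r=rays(c,px); return o+r*((z-o[2])/r[:,2])[:,None]
def proj(c,X):
    k,d=K(c); return cv2.projectPoints(np.array(X,float).reshape(-1,1,3),cv2.Rodrigues(np.array(c["R"]))[0],np.array(c["t"],float),k,d)[0][:,0]
def tri(c1,p1,c2,p2):
    o1,r1=rays(c1,[p1]);o2,r2=rays(c2,[p2]);A=np.c_[r1[0],-r2[0]]
    s=np.linalg.lstsq(A,o2-o1,rcond=None)[0];a=o1+s[0]*r1[0];b=o2+s[1]*r2[0]
    return (a+b)/2,np.linalg.norm(a-b)
def hsv(c): return cv2.cvtColor(c["pixels"],cv2.COLOR_BGR2HSV)
def blobs(m,amin=30):
    n,l,s,ce=cv2.connectedComponentsWithStats(m.astype(np.uint8)); 
    return [(ce[i],s[i],l==i) for i in range(1,n) if s[i,4]>=amin]
def down(yaw):  # tool down, closing line (tool y) along world direction yaw
    y=np.array([np.cos(yaw),np.sin(yaw),0]);z=np.array([0,0,-1.]);return Ro.from_matrix(np.c_[np.cross(y,z),y,z]).as_rotvec()
E
python3 - <<'E'
from h import *
c=cam("top");H=hsv(c);h,s,v=H[...,0],H[...,1],H[...,2]
def crop(x0,y0,x1,y1,k): return cv2.resize(c["pixels"][y0:y1,x0:x1],None,fx=k,fy=k,interpolation=cv2.INTER_CUBIC)
cv2.imwrite("pics/c1.png",crop(105,130,305,280,4))
cv2.imwrite("pics/c2.png",crop(310,140,470,290,4))
for nm,m,z in[("green",(h>45)&(h<75)&(s>120),.001),("blue",(h>105)&(h<125)&(s>150)&(v>60),.06),("red",((h<6)|(h>174))&(s>150)&(v>50),0.0)]:
    for ce,st,mm in blobs(m,150):
        p=np.argwhere(mm)[:,::-1]; b=cv2.minAreaRect(cv2.convexHull(p.astype(np.float32)))
        bx=cv2.boxPoints(b); print(nm,ce.round(1),st[4],bx.round(0).tolist(),plane(c,bx,z)[:,:2].round(3).tolist())
m=(s<70)&(v>110);roi=np.zeros_like(m);roi[165:212,345:430]=1
for ce,st,mm in blobs(m&roi,30): print("pot",ce.round(1),st[4],plane(c,[ce],.02)[0,:2].round(3))
E
```

```text
green [281.7 248.6] 1342 [[231.0, 268.0], [236.0, 222.0], [303.0, 230.0], [297.0, 276.0]] [[0.368, 0.094], [0.497, 0.085], [0.481, -0.099], [0.353, -0.086]]
blue [417.4 188.4] 1260 [[360.0, 181.0], [440.0, 165.0], [448.0, 206.0], [368.0, 223.0]] [[0.607, -0.244], [0.66, -0.459], [0.546, -0.476], [0.494, -0.266]]
blue [343.4 187.3] 499 [[337.0, 208.0], [337.0, 168.0], [356.0, 168.0], [356.0, 208.0]] [[0.531, -0.185], [0.642, -0.184], [0.644, -0.235], [0.533, -0.235]]
red [263.2 250.1] 700 [[250.0, 265.0], [254.0, 231.0], [276.0, 233.0], [272.0, 268.0]] [[0.378, 0.043], [0.473, 0.036], [0.468, -0.025], [0.373, -0.017]]
red [115.3 320.6] 1657 [[79.0, 326.0], [126.0, 291.0], [147.0, 320.0], [101.0, 355.0]] [[0.206, 0.478], [0.298, 0.369], [0.225, 0.304], [0.135, 0.413]]
pot [357.3 175. ] 141 [ 0.637 -0.244]
pot [375.2 176.2] 140 [ 0.635 -0.294]
pot [394.9 176.5] 139 [ 0.636 -0.348]
pot [355.6 194.4] 134 [ 0.581 -0.24 ]
pot [375.2 196.7] 136 [ 0.577 -0.293]
pot [393.3 196.7] 139 [ 0.578 -0.342]
pot [413.1 197.5] 142 [ 0.578 -0.396]
```

View pics/c1.png

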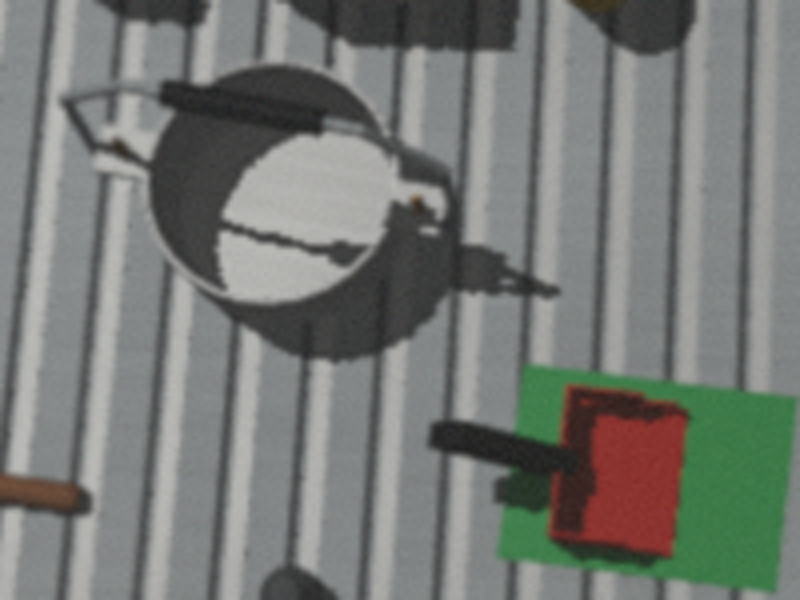

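View pics/c2.png

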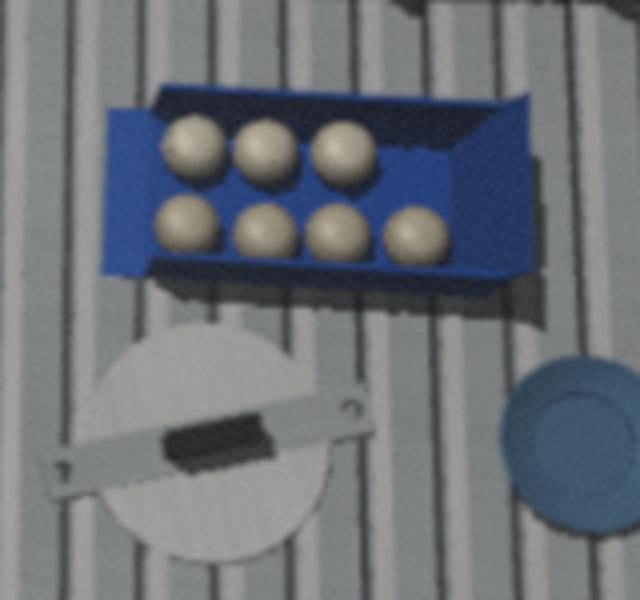

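The crops show:
- Pot with pins at about (135,166.5) and (209,181), and grip ends at (146,153.5) and (185.5,161).
- The job's lid, with holes at (326.5,257.5) and (397.5,242).
- The small scoop on the mat, handle toward the left, nose to the right.
- Tray with its ramp on the left and 7 potatoes.

This confirms the choice of look-alikes.

Run:
```python
from h import *
c=cam("top");P=lambda px,z:plane(c,px,z)[:,:2].round(4).tolist()
print("pins",P([(135,166.5),(209,180.8)],.094))
print("lidholes",P([(326.5,257.5),(397.5,242)],.006))
print("ramp",P([(337,166.75),(336,208.75)],0))
print("walltops far",P([(350.75,161.25),(441.75,164)],.063),"near",P([(347.5,207),(441,209)],.063),"endtop corners",P([(442,164),(442,209)],.083))
print("scoop nose",P([(105+688/4,130+412/4),(105+672/4,130+556/4)],.003),"back tops",P([(105+570/4,130+385/4),(105+550/4,130+540/4)],.042))
print("scoop handle end",P([(105+437/4,130+437/4)],.09))
# pot rim fit
H=hsv(c)
rim=[(272,65),(150,195),(172,265),(225,300),(272,304),(330,292),(388,235),(345,88),(180,100)]
r=np.array(P([(105+a/4,130+b/4) for a,b in rim],.08))
A=np.c_[2*r,np.ones(len(r))];x=np.linalg.lstsq(A,(r**2).sum(1),rcond=None)[0];print("rim",x[:2],np.sqrt(x[2]+x[:2]@x[:2]))
print("pot bearing base", P([(173,176)],.08))
# grip
p=np.array(P([(135,166.5),(209,180.8)],.094));ctr=p.mean(0);ydir=(p[0]-p[1])/np.linalg.norm(p[0]-p[1]);xd=np.array([ydir[1],-ydir[0]])
print("ctr",ctr,"len",np.linalg.norm(p[0]-p[1]),"yaw y",np.arctan2(ydir[1],ydir[0]))
for px in[(145.8,153.5),(165.6,157.2),(185.5,161)]:
  zs=np.linspace(.06,.2,281);q=np.array([plane(c,[px],z)[0] for z in zs]);d=np.hypot((q[:,:2]-ctr)@xd,zs-.064)
  for i in np.where(np.diff(np.sign(d-.125)))[0]: print(q[i].round(3),"u",round((q[i,:2]-ctr)@xd,3),"v",round((q[i,:2]-ctr)@ydir,3))
print(xd)
```

```text
pins [[0.6163, 0.3509], [0.5844, 0.1548]]
lidholes [[0.4061, -0.1635], [0.4555, -0.3545]]
ramp [[0.6656, -0.1905], [0.5437, -0.1888]]
walltops far [[0.6616, -0.2201], [0.6616, -0.4624]] near [[0.5342, -0.2119], [0.5374, -0.456]] endtop corners [[0.6548, -0.4566], [0.5325, -0.4522]]
scoop nose [[0.469, -0.0279], [0.3702, -0.0204]] back tops [[0.4771, 0.0514], [0.3732, 0.0596]]
scoop handle end [[0.4306, 0.132]]
rim [0.59823016 0.25232693] 0.08339288921521719
pot bearing base [[0.5982, 0.2527]]
ctr [0.60035 0.25285] len 0.19867767866572225 yaw y 1.4095367485147332
[0.621 0.301 0.188] u 0.013 v 0.051
[0.613 0.252 0.188] u 0.013 v 0.001
[0.605 0.202 0.188] u 0.013 v -0.049
[ 0.98702583 -0.16056157]
```

Measurements check out: pins 199 mm apart (200 expected), rim radius 83 mm, pot centre (0.599,0.2525), handle about 0.1 rad past upright. I'll fold it toward the robot side.

```bash
cat >> h.py <<'E'
POT=np.array([.599,.2525]);PXD=np.array([.987,-.1605]);PYAW=-.161
def bailpt(phi,dz=0): # TCP for grip at angle phi (from robot side)
    u=-.125*np.cos(phi); return np.r_[POT+u*PXD,.064+.125*np.sin(phi)-.019+dz]
def st(m=""): print(m,"t",round(bot.current_clock(),1),"p",bot.current_ee_pos(),"F",np.round(bot.current_contact_force(),1),"open",round(bot.current_opening(),3),flush=True)
E
python3 - <<'E'
from h import *
R=down(PYAW)
a=bot.inverse_kinematics(bailpt(1.675,.08),R);b=bot.inverse_kinematics(bailpt(1.675,.08),down(PYAW+np.pi));print(a,b)
if a is None or (b is not None and abs(b[5])<abs(a[5])): R=down(PYAW+np.pi)
bot.set_gripper(.55,30)
bot.goto(bailpt(1.675,.08),R);bot.line_to(bailpt(1.675),max_speed=.1);st()
bot.set_gripper(0,25);st("grip")
for phi in np.linspace(1.675,.1,13)[1:]: bot.line_to(bailpt(phi),max_speed=.12)
st("folded");bot.set_gripper(.36);bot.line_to(bailpt(.1,.09));st()
c=cam("top");cv2.imwrite("pics/t1.png",cv2.resize(c["pixels"][120:290,100:310],None,fx=3,fy=3))
E
```

```text
[ 2.06108673e-01  3.61002517e-01  1.28665655e+00 -4.44089210e-16
  1.49393358e+00  3.67108673e-01] [ 2.06108673e-01  3.61002517e-01  1.28665655e+00 -4.44089210e-16
  1.49393358e+00 -2.77448398e+00]
 t 4.0 p [0.61242327 0.25056206 0.17028704] F [ 0.3 -0.1  0.5] open 0.552
grip t 4.5 p [0.61211923 0.25041345 0.16960182] F [0.9 0.1 0.8] open 0.184
folded t 8.0 p [0.4779821  0.27226288 0.05717586] F [ 7.8  2.5 -1.5] open 0.19
 t 9.1 p [0.47554628 0.27223448 0.14651762] F [-0.2  0.4 -0.7] open 0.36
```

View pics/t1.png

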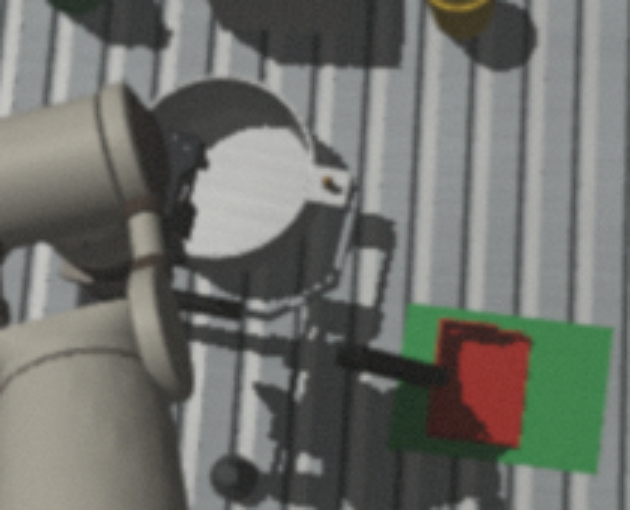

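The handle now lies at pixel (235,305) in the crop, clear of the mouth, and the pot is open. Next, a wrist look at the tray for its lateral position, plus reach checks.

```bash
cat >> h.py <<'E'
QS=-1  # sign choice
def scoop_tool(o,yaw,pitch=0,q=None):
    q=QS if q is None else q
    S=Ro.from_euler('ZY',[yaw,pitch]).as_matrix();Q=np.diag([q,-q,-1.])
    return np.array(o)+S@np.array([-.091,0,.044]),Ro.from_matrix(S@Q).as_rotvec()
def scoop_ref(loc,world,yaw,pitch): # origin such that local point loc is at world
    return np.array(world)-Ro.from_euler('ZY',[yaw,pitch]).as_matrix()@np.array(loc)
E
python3 - <<'E'
from h import *
for q in(1,-1):
  print("q",q)
  for nm,o,y,p in[("mat",(.422,.006,.001),-1.644,0),("tray0",(.603,-.15,.003),-1.571,.05),("tray1",(.603,-.38,.003),-1.571,0.05),("trayup",(.603,-.38,.15),-1.571,-.4)]:
    a=bot.inverse_kinematics(*scoop_tool(o,y,p,q)); print(nm,None if a is None else a.round(2))
  for yy in(-1.571,-2.2,-.8,0,.8,1.571):
   for p in(-.35,.5,.9):
    o=scoop_ref((.03,0,0),(*(POT-.03*np.array([np.cos(yy),np.sin(yy)])),.095 if p>0 else .15),yy,p)
    a=bot.inverse_kinematics(*scoop_tool(o,yy,p,q)); print("pot",yy,p,None if a is None else a.round(2))
bot.line_to([.476,.272,.3]);bot.goto([.60,-.2,.36],down(0));st()
c=cam("wrist");cv2.imwrite("pics/w1.png",c["pixels"]);print(np.round(-c["R"].T@c["t"],3),np.round(c["R"],2).tolist(),c["fx"])
c=cam("top");cv2.imwrite("pics/t2.png",c["pixels"])
E
```

```text
q 1
mat None
tray0 [-0.33  0.41  1.63  0.05  1.12  2.79]
tray1 [-0.65  0.57  1.41  0.04  1.19  2.48]
trayup [-0.44  0.35  1.54 -0.4   1.11  2.86]
pot -1.571 -0.35 [ 0.56  0.8   0.9  -0.29  1.63 -2.57]
pot -1.571 0.5 None
pot -1.571 0.9 [-0.08  0.34  1.62  0.92  1.39  2.78]
pot -2.2 -0.35 [ 0.42  1.22  0.21 -0.19  2.01 -2.15]
pot -2.2 0.5 [ 0.17  0.32  1.54  0.42  0.96 -2.53]
pot -2.2 0.9 None
pot -0.8 -0.35 None
pot -0.8 0.5 [0.16 0.44 1.38 0.4  1.62 2.49]
pot -0.8 0.9 [0.   0.67 1.17 0.65 1.94 2.41]
pot 0 -0.35 [ 0.36 -0.19  2.11 -0.16  0.89  2.01]
pot 0 0.5 [0.2  0.49 1.31 0.1  1.83 1.77]
pot 0 0.9 [0.17 0.91 0.8  0.18 2.32 1.8 ]
pot 0.8 -0.35 [-0.15 -0.19  2.11  0.33  1.03  0.48]
pot 0.8 0.5 [ 0.25  0.49  1.31 -0.26  1.77  1.02]
pot 0.8 0.9 [ 0.34  0.91  0.8  -0.46  2.23  0.98]
pot 1.571 -0.35 [-0.23  0.3   1.61  0.35  1.34 -0.33]
pot 1.571 0.5 [ 0.27  0.44  1.38 -0.48  1.48  0.35]
pot 1.571 0.9 [ 0.46  0.68  1.16 -0.79  1.75  0.5 ]
q -1
mat [-0.05  0.02  2.11 -0.    1.01  0.02]
tray0 [-0.33  0.41  1.63  0.05  1.12 -0.35]
tray1 [-0.65  0.57  1.41  0.04  1.19 -0.67]
trayup [-0.44  
[... 419 characters left out ...]
 0.4   1.62 -0.65]
pot -0.8 0.9 [ 0.    0.67  1.17  0.65  1.94 -0.73]
pot 0 -0.35 [ 0.36 -0.19  2.11 -0.16  0.89 -1.13]
pot 0 0.5 [ 0.2   0.49  1.31  0.1   1.83 -1.37]
pot 0 0.9 [ 0.17  0.91  0.8   0.18  2.32 -1.35]
pot 0.8 -0.35 [-0.15 -0.19  2.11  0.33  1.03 -2.66]
pot 0.8 0.5 [ 0.25  0.49  1.31 -0.26  1.77 -2.12]
pot 0.8 0.9 [ 0.34  0.91  0.8  -0.46  2.23 -2.16]
pot 1.571 -0.35 [-0.23  0.3   1.61  0.35  1.34  2.81]
pot 1.571 0.5 [ 0.27  0.44  1.38 -0.48  1.48 -2.79]
pot 1.571 0.9 [ 0.46  0.68  1.16 -0.79  1.75 -2.64]
 t 12.1 p [ 0.60019556 -0.1988878   0.35994032] F [0.1 0.7 0.2] open 0.359
[ 0.6   -0.125  0.531] [[1.0, 0.0, 0.0], [0.0, -0.97, 0.26], [0.0, -0.26, -0.97]] 369.0792484487587
```

View pics/w1.png

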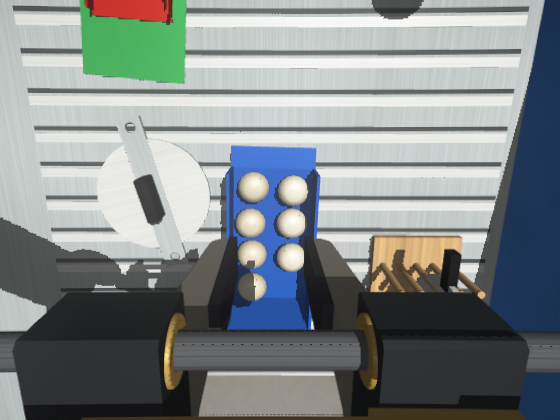

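The wrist view shows the tray floor from ramp corners (230,147) and (317,149) down, 7 potatoes clear, and lid holes at (129,127) and (175,256).

Run:
```python
from h import *
c=cam("wrist");H=hsv(c);h,s,v=H[...,0],H[...,1],H[...,2]
P=lambda px,z:plane(c,px,z)[:,:3].round(4).tolist()
print("ramp",P([(230,147),(317,149)],0));print("holes",P([(129,127),(175,256)],.006))
m=(h>105)&(h<125)&(s>150)
for r in range(150,300,12):
    x=np.where(m[r,200:340])[0]+200
    br=np.where(m[r,200:340]&(v[r,200:340]>120))[0]+200
    if len(br): print(r,"blue",x.min(),x.max(),"bright",br.min(),br.max(),P([(br.min(),r),(br.max(),r)],.003))
m=(s<90)&(v>120);m[:165]=0;m[310:]=0;m[:,:235]=0;m[:,310:]=0
for ce,stt,mm in blobs(m,80): print(ce.round(1),stt[4],P([ce],.019))
m=((h<6)|(h>174))&(s>120)
```

```text
ramp [[0.543, -0.1873, 0.0], [0.6676, -0.1899, 0.0]]
holes [[0.4042, -0.1595, 0.006], [0.4551, -0.353, 0.006]]
150 blue 231 315 bright 231 315 [[0.5446, -0.1912, 0.003], [0.6644, -0.191, 0.003]]
162 blue 231 314 bright 231 314 [[0.5441, -0.2084, 0.003], [0.6636, -0.2082, 0.003]]
174 blue 227 307 bright 227 307 [[0.5379, -0.226, 0.003], [0.654, -0.2257, 0.003]]
186 blue 227 318 bright 227 318 [[0.5373, -0.2438, 0.003], [0.6706, -0.2436, 0.003]]
198 blue 226 318 bright 226 318 [[0.5353, -0.262, 0.003], [0.6712, -0.2617, 0.003]]
210 blue 227 317 bright 227 317 [[0.5363, -0.2804, 0.003], [0.6704, -0.2802, 0.003]]
222 blue 227 316 bright 227 316 [[0.5357, -0.2992, 0.003], [0.6696, -0.299, 0.003]]
234 blue 227 315 bright 227 315 [[0.5352, -0.3184, 0.003], [0.6687, -0.3182, 0.003]]
246 blue 238 279 bright 238 279 [[0.5515, -0.3378, 0.003], [0.6142, -0.3378, 0.003]]
258 blue 267 272 bright 267 272 [[0.5959, -0.3576, 0.003], [0.6036, -0.3576, 0.003]]
270 blue 249 282 bright 250 282 [[0.5694, -0.3778, 0.003], [0.6192, -0.3778, 0.003]]
282 blue 266 304 bright 266 295 [[0.5943, -0.3983, 0.003], [0.6399, -0.3983, 0.003]]
294 blue 235 306 bright 265 295 [[0.5927, -0.4193, 0.003], [0.6403, -0.4192, 0.003]]
[253.6 186.3] 712 [[0.577, -0.2406, 0.019]]
[293.1 189.8] 689 [[0.6332, -0.2456, 0.019]]
[250.5 222.5] 677 [[0.5719, -0.2946, 0.019]]
[291.4 222.5] 648 [[0.6316, -0.2946, 0.019]]
[252.2 252.6] 583 [[0.5739, -0.3419, 0.019]]
[290.9 256.9] 620 [[0.6318, -0.3487, 0.019]]
[259.  285.7] 266 [[0.5838, -0.3963, 0.019]]
```

```bash
cat >> h.py <<'E'
TYAW=-1.583
def tray(y): return .604+.012*(y+.19)
def S(o,yaw,pitch,v=.1): p,r=scoop_tool(o,yaw,pitch); bot.line_to(p,r,max_speed=v)
def nose(x,y,z,yaw,pitch,v=.1): S(scoop_ref((.03,0,0),(x,y,z),yaw,pitch),yaw,pitch,v)
E
python3 - <<'E'
from h import *
o=np.array([.4218,.0057,.001]);y=-1.644
p,r=scoop_tool(o,y);bot.set_gripper(.5)
bot.goto(p+[0,0,.12],r);bot.line_to(p+[0,0,.0],max_speed=.12);st("at");bot.set_gripper(0,60);st("grip")
S(o+[0,0,.12],y,0,.15);st("up")
p,r=scoop_tool(scoop_ref((.03,0,0),(tray(-.17),-.17,.10),TYAW,.03),TYAW,.03);bot.goto(p,r);st("pre")
c=cam("wrist");cv2.imwrite("pics/w2.png",c["pixels"])
o=scoop_ref((.03,0,0),(tray(-.17),-.17,.10),TYAW,.03);Sm=Ro.from_euler('ZY',[TYAW,.03]).as_matrix()
print("pred nose corners",proj(c,[o+Sm@np.array([.03,s*.051,0.0025]) for s in(1,-1)]).round(0).tolist())
E
```

```text
at t 15.3 p [0.42922656 0.09641731 0.04572186] F [ 0.7  0.2 -0.4] open 0.501
grip t 15.8 p [0.42868509 0.09648183 0.04525772] F [-1.3  1.5  1.6] open 0.194
up t 16.8 p [0.42754911 0.09651222 0.16379181] F [ 0.   0.  -1.9] open 0.191
pre t 17.7 p [ 0.60476522 -0.04935983  0.14702652] F [ 0.9  0.1 -2. ] open 0.192
pred nose corners [[346.0, 397.0], [197.0, 397.0]]
```

View pics/w2.png

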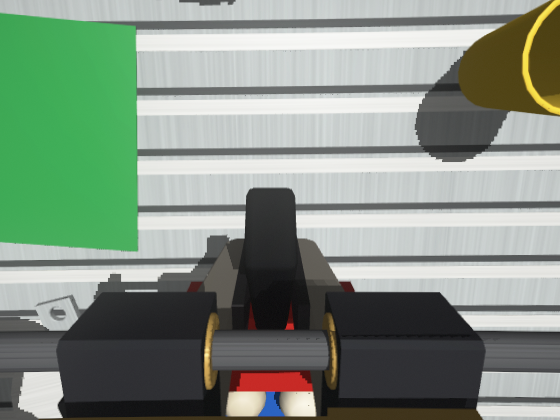

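The scoop is held straight, its nose edge at about (270,390) against 397 predicted. Dig now.

```bash
cat >> h.py <<'E'
def dig(yend,y0=-.2,pitch=.03,fmax=22,z1=.0035):
    nose(tray(y0),y0,.004,TYAW,pitch,.1)
    F0=bot.current_contact_force()
    y=y0
    while y>yend:
        y=max(y-.01,yend);nose(tray(y),y,.0045 if y>-.228 else z1,TYAW,pitch,.08)
        F=bot.current_contact_force()-F0
        print(round(y,3),np.round(F,1),np.round(bot.current_ee_pos()[1],3),flush=True)
        if F[1]>fmax: break
    return y
def tiltback(y,pitch,p1=-.42,n=6,lift=.006):
    rear=scoop_ref((.03,0,0),(tray(y),y,.0035),TYAW,pitch)+Ro.from_euler('ZY',[TYAW,pitch]).as_matrix()@np.array([-.052,0,0])
    for i,p in enumerate(np.linspace(pitch,p1,n+1)[1:]):
        S(scoop_ref((-.052,0,0),rear+[0,.004*(i+1)/n,lift*(i+1)/n],TYAW,p),TYAW,p,.06)
    return scoop_ref((-.052,0,0),rear+[0,.004,lift],TYAW,p1)
E
python3 - <<'E'
from h import *
y=dig(-.33)
st("end")
c=cam("top");cv2.imwrite("pics/t3.png",cv2.resize(c["pixels"][120:260,300:470],None,fx=4,fy=4))
E
```

```text
-0.21 [-1.2 -0.4 -0.3] -0.091
-0.22 [-0.9  0.8 -0.4] -0.101
-0.23 [ 0.3 -1.3  2.2] -0.111
-0.24 [-0.6 -1.5  2.6] -0.121
-0.25 [0.1 1.5 3.8] -0.131
-0.26 [1.1 2.3 6.3] -0.14
-0.27 [0.2 2.7 8.1] -0.15
-0.28 [1.  3.  6.8] -0.16
-0.29 [-0.1  2.6  6.6] -0.17
-0.3 [0.5 2.6 7.5] -0.18
-0.31 [-0.3  5.7  9.5] -0.19
-0.32 [1.4 4.1 7.9] -0.2
-0.33 [0.4 3.8 7.7] -0.21
end t 22.5 p [ 0.60414736 -0.20995644  0.05145436] F [0.7 3.5 6. ] open 0.192
```

View pics/t3.png

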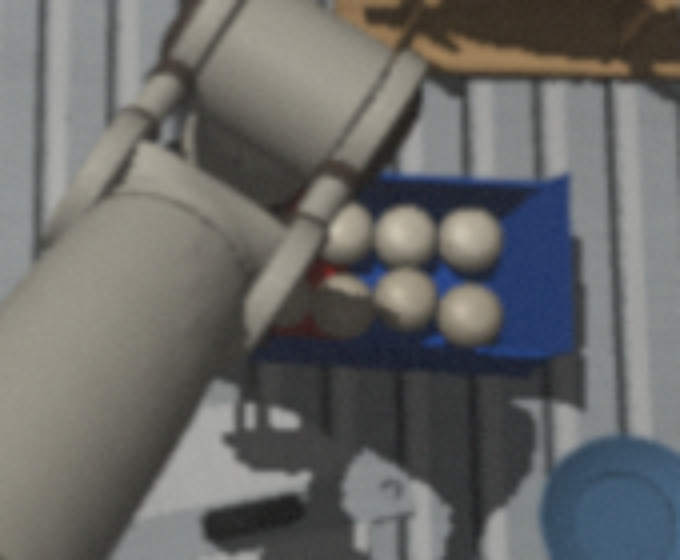

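Six potatoes are visible, with one under the arm. The front pair at crop (345,235) and (340,305) is just at the nose, and forces are low, so I'll push further until it jams.

Run:
```python
from h import *
F0=np.array([0,0,-2.]);y=-.33
while y>-.40:
    y-=.006;nose(tray(y),y,.0035,TYAW,.03,.06);F=bot.current_contact_force()-F0
    print(round(y,3),np.round(F,1),np.round(bot.current_ee_pos()[1],3))
    if F[1]>16: break
st("end")
c=cam("top");a=cv2.resize(c["pixels"][140:240,320:460],None,fx=4,fy=4)
o=tiltback(y,.03);st("tilt")
c=cam("top");b=cv2.resize(c["pixels"][140:240,320:460],None,fx=4,fy=4)
w=cam("wrist")["pixels"]
S(o+[0,.0,.14],TYAW,-.42,.12);st("up")
c=cam("top");d=cv2.resize(c["pixels"][140:240,320:460],None,fx=4,fy=4)
cv2.imwrite("pics/t4.png",cv2.resize(np.vstack([np.hstack([a,b]),np.hstack([d,cv2.resize(w,(560,400))])]),None,fx=.7,fy=.7))
open("o.txt","w").write(repr(o.tolist()))
```

```text
-0.336 [1.4 5.4 8.3] -0.215
-0.342 [ 0.2 10.1 11.4] -0.22
-0.348 [-1.1  8.3 10.8] -0.223
-0.354 [0.9 4.6 8.7] -0.233
-0.36 [0.8 6.1 9.5] -0.239
-0.366 [0.9 7.2 9.8] -0.244
-0.372 [0.8 6.3 8.6] -0.251
-0.378 [0.5 4.8 7.8] -0.257
-0.384 [1.6 4.4 8.5] -0.263
-0.39 [ 1.  16.2 13.9] -0.266
end t 25.0 p [ 0.60377985 -0.26593449  0.05174447] F [ 1.  16.2 11.9] open 0.194
tilt t 26.6 p [ 0.60264724 -0.25017122  0.03554206] F [ 0.2 -0.1 -2.4] open 0.196
up t 28.0 p [ 0.60256613 -0.25018154  0.17485715] F [ 1.3  0.2 -4.4] open 0.194
```

View pics/t4.png

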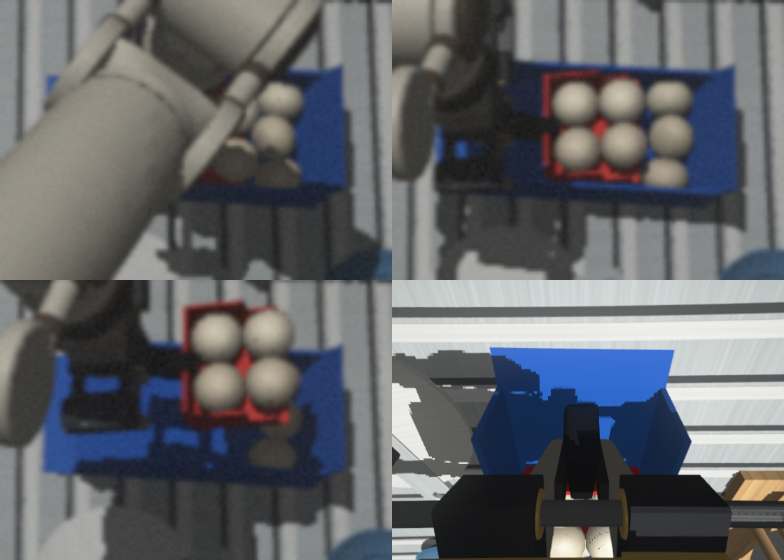

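Four potatoes are in the scoop and three remain against the end wall. Carry these over and pour.

```bash
cat >> h.py <<'E'
PY=-1.571
def pour(o,yaw=PY):
    S(o+[0,0,.20],TYAW,-.42,.15)
    n0=np.r_[POT+[0,.035],0]
    for z,p,v in[(.22,-.42,.2),(.17,-.4,.15),(.14,-.1,.1),(.118,.2,.08),(.108,.45,.06),(.103,.7,.06),(.103,.95,.06)]:
        nose(n0[0],n0[1],z,yaw,p,v)
    bot.hold(.5);st("poured")
    c=cam("top");
    for z,p in[(.13,.8),(.18,.3),(.24,0)]: nose(n0[0],n0[1],z,yaw,p,.15)
    return c
E
python3 - <<'E'
from h import *
o=np.array(eval(open("o.txt").read()))
st();c=pour(o);st("up")
p,r=scoop_tool(scoop_ref((.03,0,0),(tray(-.17),-.17,.12),TYAW,.03),TYAW,.03);bot.goto(p,r);st("pre")
c2=cam("top");s=cam("scene")
k=lambda c:cv2.resize(c["pixels"][120:240,110:250],(400,343))
cv2.imwrite("pics/t5.png",np.vstack([np.hstack([k(c),k(c2)]),np.hstack([cv2.resize(c2["pixels"][150:225,325:455],(400,231)),cv2.resize(s["pixels"][230:330,280:420],(400,286))[:231]])]))
E
```

```text
t 28.0 p [ 0.60257205 -0.25020786  0.17480358] F [-0.2  0.2 -3.6] open 0.191
poured t 35.8 p [0.59896364 0.32221948 0.22706912] F [-0.3 -0.4 -1.9] open 0.194
up t 37.3 p [0.59920996 0.40715451 0.28189437] F [ 0.  -0.4 -2.1] open 0.19
pre t 39.0 p [ 0.60620701 -0.04958189  0.16809422] F [ 0.9 -0.4 -1.8] open 0.188
```

View pics/t5.png

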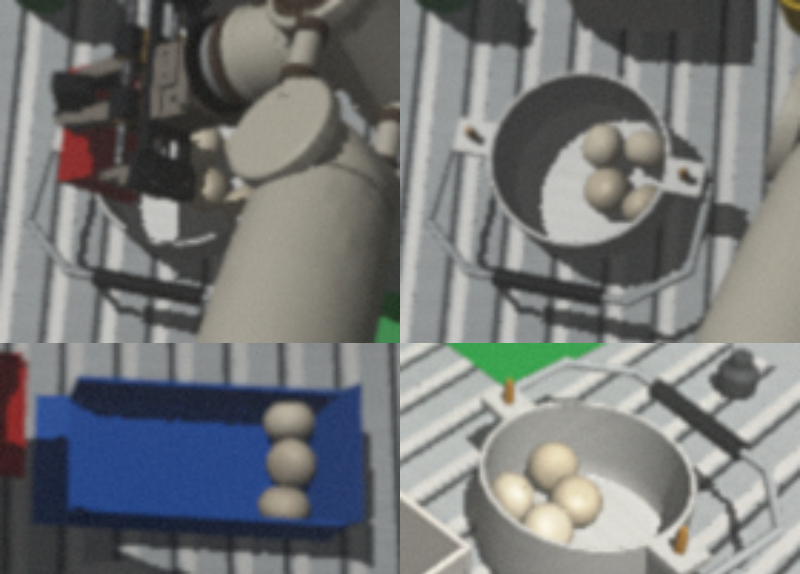

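Four potatoes are in the pot. Three lie side by side at the tray's end wall. Dig again, shifted slightly toward the far side wall so that whole potatoes fit between the scoop's sides.

```bash
sed -i 's/^def tray(y): return .604/OFF=0.\ndef tray(y): return OFF+.604/' h.py
python3 - <<'E'
import h; from h import *
h.OFF=.0035
y=-.3
nose(tray(y),y,.06,TYAW,.03,.15);nose(tray(y),y,.0035,TYAW,.03,.08);F0=bot.current_contact_force();print(F0)
while y>-.418:
    y-=.006;nose(tray(y),y,.0035,TYAW,.03,.06);F=bot.current_contact_force()-F0
    print(round(y,3),np.round(F,1),np.round(bot.current_ee_pos()[1],3))
    if F[1]>20 and y<-.36: break
st("end")
k=lambda:cv2.resize(cam("top")["pixels"][150:220,325:455],(400,215))
a=k()
o=tiltback(y,.03);b=k();st("tilt")
S(o+[0,.0,.14],TYAW,-.42,.12);st("up");d=k()
cv2.imwrite("pics/t6.png",np.vstack([a,b,d][1:]))
open("o.txt","w").write(repr(o.tolist()))
E
```

```text
[-0.34082905  0.85250671 -0.42399578]
-0.306 [-0.2 -0.8 -1.3] -0.187
-0.312 [ 0.6 -0.8 -0.6] -0.193
-0.318 [ 0.7 -0.7 -1.5] -0.199
-0.324 [ 0.3 -0.  -1. ] -0.205
-0.33 [ 0.  -1.2 -1.7] -0.211
-0.336 [ 0.7 -0.5 -0.4] -0.217
-0.342 [ 0.1 -0.6 -2.5] -0.223
-0.348 [ 1.5 -1.6 -0.1] -0.229
-0.354 [ 0.5 -1.6 -0.9] -0.235
-0.36 [ 0.5 -1.8 -0.8] -0.241
-0.366 [ 0.3 -0.6 -1.8] -0.247
-0.372 [-0.1 -1.  -1.9] -0.253
-0.378 [ 0.6 -0.3 -1.3] -0.259
-0.384 [ 0.6 -1.6 -1.1] -0.265
-0.39 [ 0.1 -0.8 -1.3] -0.271
-0.396 [ 0.2 -0.1 -1.1] -0.276
-0.402 [-1.3 10.7  4.6] -0.279
-0.408 [ 0.2 21.6 11.5] -0.281
end t 45.6 p [ 0.60730583 -0.28109972  0.0519642 ] F [-0.2 22.4 11.1] open 0.194
tilt t 47.2 p [ 0.6065558  -0.26782354  0.03613056] F [-1.9  9.1 -1.1] open 0.192
up t 48.5 p [ 0.60587048 -0.26818925  0.17482226] F [-1.2 -0.3 -1.7] open 0.192
```

View pics/t6.png

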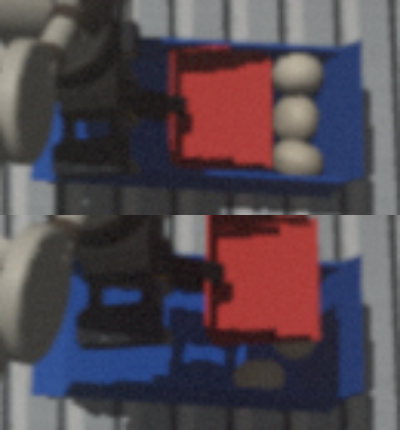

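Nothing was picked up this time; the potatoes stayed by the wall. I'll check for pitch slip in the grip by projecting predicted scoop points into the views, and look at the potatoes again.

Run:
```python
from h import *
o=np.array([.58,-.05,.15]);S(np.array([.6,-.2,.2]),TYAW,0,.2);S(o,TYAW,0,.2);bot.hold(.3);st()
p,r=bot.current_ee_pos(),Ro.from_rotvec(bot.current_tool_rot()).as_matrix();Sm=r@np.diag([QS,-QS,-1.]);o=p-Sm@np.array([-.091,0,.044])
pts=[o+Sm@np.array(q) for q in[(.03,.051,0),(.03,-.051,0),(-.052,.051,.042),(-.052,-.051,.042),(-.052,.051,0),(0,.051,.042),(-.123,0,.095)]]
out=[]
for n,(x0,y0,x1,y1) in(("scene",(190,130,390,280)),("top",(230,140,390,260))):
    c=cam(n);k=4 if n=="scene" else 4;im=cv2.resize(c["pixels"][y0:y1,x0:x1],None,fx=k,fy=k,interpolation=cv2.INTER_CUBIC)
    for q in proj(c,pts): cv2.circle(im,tuple(((q-[x0,y0])*k).astype(int).tolist()),4,(255,0,255),1)
    out.append(im)
cv2.imwrite("pics/s7.png",out[0]);
c=cam("top");t=cv2.resize(c["pixels"][150:220,325:455],(520,280));cv2.imwrite("pics/t7.png",np.vstack([cv2.resize(out[0],(640,480))[100:400,:520],t]))
```

```text
t 50.9 p [0.58138803 0.04027703 0.1942739 ] F [-0.3  0.6 -1.5] open 0.191
```

View pics/t7.png

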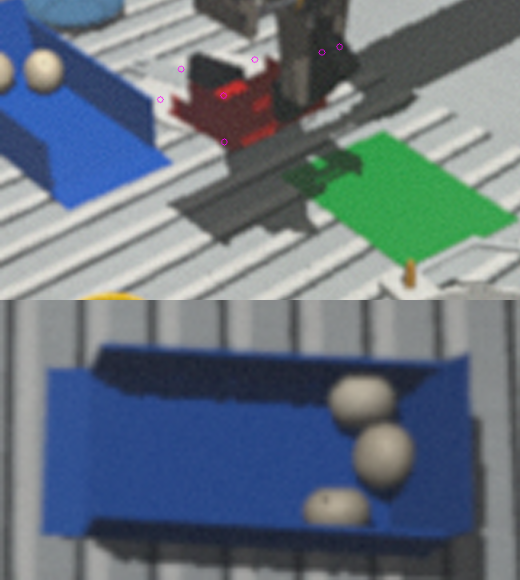

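The overlay in the upper half is hard to read at this scale. The lower half shows the three potatoes spread at crop (362,400), (384,455) and (337,507). The wrist camera is fixed to the tool, so I can measure the slip by comparing the nose edge row now with the picture taken just after the grasp.

Run:
```python
from h import *
def rows(im):
    H=cv2.cvtColor(im,cv2.COLOR_BGR2HSV);m=((H[...,0]<6)|(H[...,0]>174))&(H[...,1]>140)
    out=[]
    for x in range(240,300,10):
        r=np.where(m[365:,x])[0]; out.append((x,int(r.max()+365) if len(r) else None))
    return out
c=cam("wrist");print(rows(cv2.imread("pics/w2.png")));print(rows(c["pixels"]))
p,r=bot.current_ee_pos(),Ro.from_rotvec(bot.current_tool_rot()).as_matrix();Sm=r@np.diag([QS,-QS,-1.])
for a in(-.2,-.1,0,.1,.2): # pitch slip about grip point (tool frame), + = nose down
    g=p+Sm@np.array([0,0,.019]);D=Ro.from_euler('y',a).as_matrix()
    print(a,proj(c,[g+Sm@D@np.array([.121,0,-.063+.0025])]).round(1).tolist())
ct=cam("top");H=hsv(ct);s,v=H[...,1],H[...,2];m=(s<95)&(v>70);roi=np.zeros_like(m);roi[160:215,385:445]=1
for ce,stt,mm in blobs(m&roi,20): print(ce.round(1),stt.tolist(),plane(ct,[ce],.02)[0,:2].round(3))
```

```text
[(240, 390), (250, 390), (260, 390), (270, 390), (280, 391), (290, 390)]
[(240, 379), (250, 379), (260, 379), (270, 379), (280, 379), (290, 379)]
-0.2 [[269.9, 438.5]]
-0.1 [[269.9, 416.0]]
0 [[269.9, 394.5]]
0.1 [[269.9, 374.0]]
0.2 [[269.9, 354.3]]
[422.9 165. ] [385, 160, 60, 38, 318] [ 0.672 -0.425]
[418.  181.5] [407, 169, 22, 27, 363] [ 0.624 -0.41 ]
[408.9 201.4] [401, 197, 17, 10, 143] [ 0.566 -0.384]
```

The scoop has slipped 0.053 rad nose-down in the grip. I'll compensate for that in the kinematics and dig centred, with floor contact found by force.

```bash
cat >> h.py <<'E'
SL=.053
def scoop_tool(o,yaw,pitch=0,q=None):
    q=QS if q is None else q
    Sa=Ro.from_euler('ZY',[yaw,pitch]).as_matrix();Sn=Sa@Ro.from_euler('y',-SL).as_matrix()
    return np.array(o)+Sa@np.array([-.091,0,.063])+Sn@np.array([0,0,-.019]),Ro.from_matrix(Sn@np.diag([q,-q,-1.])).as_rotvec()
def noserow():
    im=cam("wrist")["pixels"];H=cv2.cvtColor(im,cv2.COLOR_BGR2HSV);m=((H[...,0]<6)|(H[...,0]>174))&(H[...,1]>140)
    r=[np.where(m[350:,x])[0] for x in range(250,291,5)];r=[q.max()+350 for q in r if len(q)]
    return np.median(r) if r else None
def whites(c,x0,y0,x1,y1,z,vmin=100):
    H=hsv(c);m=(H[...,1]<80)&(H[...,2]>vmin);roi=np.zeros_like(m);roi[y0:y1,x0:x1]=1
    return [(ce.round(0).tolist(),int(s[4]),plane(c,[ce],z)[0,:2].round(3).tolist()) for ce,s,_ in blobs(m&roi,25)]
def push(y,yend,z,pitch=.03,fmax=30,step=.008,v=.1):
    F0=np.array([0,0,-2.])
    while y>yend:
        y=max(y-step,yend);nose(tray(y),y,z,TYAW,pitch,v);F=bot.current_contact_force()-F0
        print(round(y,3),np.round(F,1),np.round(bot.current_ee_pos()[1],3),flush=True)
        if F[1]>fmax: break
    return y
def touch(y,pitch=.03,z=.007,f=4):
    nose(tray(y),y,.04,TYAW,pitch,.15);nose(tray(y),y,z,TYAW,pitch,.08);F0=bot.current_contact_force()
    while bot.current_contact_force()[2]-F0[2]<f and z>-.004: z-=.0007;nose(tray(y),y,z,TYAW,pitch,.03)
    print("floor at cmd z",round(z,4),bot.current_contact_force().round(1));return z
E
python3 - <<'E'
from h import *
y=-.29;nose(tray(y),y,.1,TYAW,.03,.2)
z=touch(y)
y=push(y,-.418,z,fmax=32);st("end")
o=tiltback(y,.03);st("tilt");print(whites(cam("top"),340,150,445,215,.03),noserow());cv2.imwrite("pics/t8.png",cam("top")["pixels"][140:230,325:455])
S(o+[0,.0,.14],TYAW,-.42,.12);bot.hold(.2);st("up");c=cam("top");cv2.imwrite("pics/t9.png",c["pixels"][140:230,325:455]);print(whites(c,340,130,445,220,.03))
open("o.txt","w").write(repr(o.tolist()))
E
```

```text
floor at cmd z 0.0021 [-1.1  3.2  4.5]
-0.298 [ 1.  -1.   4.7] -0.18
-0.306 [1.3 0.  6.2] -0.188
-0.314 [1.6 1.2 7.3] -0.196
-0.322 [1.4 1.1 7.5] -0.204
-0.33 [1.6 1.3 7.1] -0.212
-0.338 [1.1 2.3 7.9] -0.22
-0.346 [0.8 0.8 6.2] -0.228
-0.354 [1.5 1.4 7.3] -0.236
-0.362 [1.1 1.3 7.6] -0.244
-0.37 [0.5 1.6 7. ] -0.252
-0.378 [1.4 2.  7.6] -0.259
-0.386 [0.8 1.3 7.4] -0.268
-0.394 [1.  1.5 7.2] -0.275
-0.402 [1.3 3.3 9.7] -0.283
-0.41 [-1.4 14.2 14.4] -0.287
-0.418 [0.  7.7 8.9] -0.297
end t 59.2 p [ 0.60302708 -0.29694173  0.04982332] F [0.  7.7 6.9] open 0.191
tilt t 60.7 p [ 0.60259299 -0.27872832  0.03602053] F [-0.9  7.3 -2.4] open 0.191
[([375.0, 155.0], 112, [0.693, -0.291]), ([389.0, 156.0], 210, [0.692, -0.331]), ([407.0, 156.0], 223, [0.692, -0.38]), ([425.0, 157.0], 244, [0.692, -0.428]), ([440.0, 160.0], 184, [0.684, -0.47]), ([342.0, 160.0], 42, [0.677, -0.2]), ([425.0, 171.0], 142, [0.651, -0.428]), ([424.0, 194.0], 237, [0.586, -0.424])] 380.0
up t 62.4 p [ 0.60255512 -0.27919682  0.17576848] F [ 0.6 -0.6 -2.3] open 0.191
[([350.0, 132.0], 27, [0.76, -0.223]), ([389.0, 150.0], 323, [0.71, -0.33]), ([346.0, 146.0], 119, [0.717, -0.212]), ([405.0, 144.0], 122, [0.728, -0.375]), ([425.0, 145.0], 158, [0.728, -0.429]), ([440.0, 155.0], 280, [0.7, -0.469]), ([352.0, 173.0], 49, [0.64, -0.228]), ([342.0, 214.0], 44, [0.522, -0.2]), ([352.0, 216.0], 104, [0.518, -0.229])]
```

Run:
```python
import cv2,numpy as np
a,b=[cv2.resize(cv2.imread(f"pics/t{i}.png"),None,fx=3,fy=3,interpolation=cv2.INTER_CUBIC) for i in(8,9)]
cv2.imwrite("pics/t10.png",np.hstack([a,b]))
```

```text
(no output)
```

View pics/t10.png

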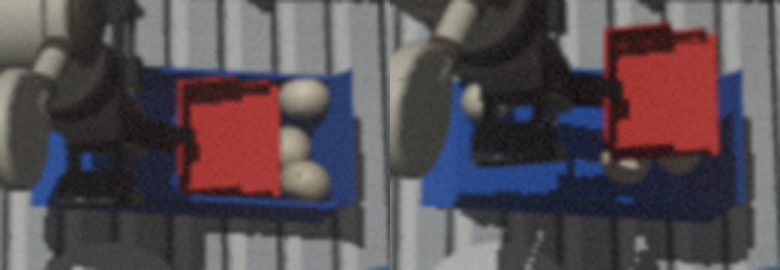

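The right half shows one potato slid back to the tray's open end (crop (472,100)), and two are at the end wall ((625,165), (680,160)). The left half shows they slid off because tilting pulled the nose away from the leaning wall. I'll dig again from the ramp, and this time tilt with the nose following the end wall up.

```bash
cat >> h.py <<'E'
def walltilt(y,z,p0=.03,p1=-.5,n=8,gap=.004):
    for p in np.linspace(p0,p1,n+1)[1:]:
        nz=z+.004+.082*max(0,np.sin(-p)); ny=-.427-.36*(nz)+gap
        ny=min(y,ny) if False else y+(ny-y)*min(1,(p0-p)/.25)
        nose(tray(ny),ny,nz,TYAW,p,.08)
        print(round(p,2),np.round(bot.current_contact_force(),1),flush=True)
    return scoop_ref((.03,0,0),(tray(ny),ny,nz),TYAW,p1)
E
python3 - <<'E'
from h import *
nose(tray(-.18),-.18,.13,TYAW,.03,.2);nose(tray(-.18),-.18,.0055,TYAW,.03,.12)
y=push(-.18,-.232,.0045,fmax=40,step=.013)
y=push(y,-.419,.0021,fmax=32,step=.011);st("end")
o=walltilt(y,.003);st("tilt");cv2.imwrite("pics/a1.png",cam("top")["pixels"][140:230,325:455])
for dz in(.03,.09,.15): S(o+[0,.1*dz,dz],TYAW,-.5,.1)
o=o+[0,.015,.15];bot.hold(.2);st("up");c=cam("top");cv2.imwrite("pics/a2.png",c["pixels"][120:230,325:455]);print(noserow())
H=hsv(c);m=((H[...,0]<6)|(H[...,0]>174))&(H[...,1]>110);m[:,:330]=0;m[:,460:]=0;m[240:]=0
pts=np.argwhere(m)[:,::-1];hull=cv2.convexHull(pts.astype(np.int32));f=np.zeros(m.shape,np.uint8);cv2.fillConvexPoly(f,hull,1)
w=(H[...,1]<95)&(f>0);print("in-pan nonred px",[(b[0].round(0).tolist(),int(b[1][4])) for b in blobs(w,15)],"pan area",f.sum())
open("o.txt","w").write(repr(o.tolist()))
E
```

```text
-0.193 [-1.2 -0.4 -0.2] -0.075
-0.206 [-0.9  0.   0.1] -0.088
-0.219 [-0.   0.5  0.6] -0.101
-0.232 [-0.2 -0.4  0.2] -0.114
-0.243 [0.1 0.3 0.5] -0.125
-0.254 [-0.7 -0.5  1.7] -0.136
-0.265 [ 0.2 -0.6  1.4] -0.147
-0.276 [-0.2 -0.9  1.3] -0.158
-0.287 [-0.2 -0.7  2.4] -0.169
-0.298 [ 0.3 -1.5  2.2] -0.18
-0.309 [ 0.3 -0.4  1.5] -0.191
-0.32 [ 0.2 -0.6  1.7] -0.202
-0.331 [-0.3 -1.5  2.1] -0.213
-0.342 [ 0.5 -0.8  2.2] -0.224
-0.353 [ 0.6 -2.4  1.8] -0.235
-0.364 [-0.  -1.3  3.2] -0.246
-0.375 [-0.3 -1.8  2.5] -0.257
-0.386 [ 0.9 -2.1  2.3] -0.268
-0.397 [ 0.1 -2.2  2.4] -0.279
-0.408 [-0.7 -0.4  2. ] -0.29
-0.419 [ 0.  -1.2  2.7] -0.301
end t 70.4 p [ 0.60258151 -0.30066487  0.04946913] F [ 0.  -1.2  0.7] open 0.188
-0.04 [-0.6  0.1 -2.6]
-0.1 [ 0.7 -0.4 -2.5]
-0.17 [ 0.1  0.7 -2.2]
-0.24 [-0.3  0.7 -2.6]
-0.3 [ 0.6  0.3 -2. ]
-0.37 [-0.8  0.2 -2.5]
-0.43 [ 0.2 -0.3 -2.5]
-0.5 [-0.3 -0.  -3.3]
tilt t 72.4 p [ 0.60194314 -0.31278144  0.02676189] F [-0.3 -0.  -3.3] open 0.195
up t 74.6 p [ 0.60199874 -0.2981045   0.17627872] F [ 0.3  0.4 -1.8] open 0.193
381.0
in-pan nonred px [([428.0, 148.0], 18), ([415.0, 169.0], 544)] pan area 1717
```

About 544 px of the pan is covered, roughly three potatoes. Pour, then count what's left in the tray.

Run:
```python
from h import *
o=np.array(eval(open("o.txt").read()))
pour(o+[0,0,-.15]);st()
S(np.array([.42,.1,.26]),-1.6,0,.25);st("clear")
c=cam("top");H=hsv(c)
w=(H[...,1]<95)&(H[...,2]>60);roi=np.zeros(w.shape,np.uint8)
cv2.fillConvexPoly(roi,np.array([(345,172),(440,175),(440,205),(345,205)]),1)
print("tray",[(b[0].round(0).tolist(),int(b[1][4])) for b in blobs(w&(roi>0),15)])
cv2.imwrite("pics/b1.png",c["pixels"]);s=cam("scene");cv2.imwrite("pics/b2.png",s["pixels"])
# potatoes in pot: warm-ish white
for nm,cc,(x0,y0,x1,y1) in(("top",c,(140,140,205,215)),("scene",s,(300,240,390,330))):
    q=hsv(cc)[y0:y1,x0:x1];m=(q[...,0]>8)&(q[...,0]<30)&(q[...,1]>28)&(q[...,2]>60)
    print(nm,[(b[0].round(0).tolist(),int(b[1][4])) for b in blobs(m,25)])
H5=None
```

```text
poured t 82.7 p [0.59896433 0.32162062 0.22628238] F [ 0.2  0.2 -1.4] open 0.192
 t 84.2 p [0.59929684 0.40615068 0.28209598] F [ 1.4 -0.5 -1.7] open 0.192
clear t 85.4 p [0.42284337 0.18993698 0.30365015] F [-0.2  0.5 -2. ] open 0.195
tray []
top [([51.0, 32.0], 215), ([47.0, 48.0], 214), ([20.0, 64.0], 84)]
scene [([18.0, 7.0], 30), ([43.0, 42.0], 1278), ([78.0, 59.0], 50)]
```

The tray is empty. Put the scoop back on the mat, then check the pot with the arm out of the way.

Run:
```python
from h import *
o=np.array([.4235,.001,0]);Y=-1.644
S(o+[0,0,.15],Y,0,.2);S(o+[0,0,.008],Y,0,.1);bot.hold(.2);z=.008;F0=bot.current_contact_force()
while bot.current_contact_force()[2]-F0[2]<3 and z>-.004: z-=.001;S(o+[0,0,z],Y,0,.03)
print("z",z);st("down");bot.set_gripper(.5);st("open")
p=bot.current_ee_pos();bot.line_to(p+[0,0,.15],max_speed=.12)
bot.goto([.43,-.45,.35],down(0));st()
c=cam("top");s=cam("scene");cv2.imwrite("pics/d1.png",c["pixels"])
k=lambda im,b,w,h:cv2.resize(im[b[1]:b[3],b[0]:b[2]],(w,h),interpolation=cv2.INTER_CUBIC)
cv2.imwrite("pics/comp.png",np.hstack([np.vstack([k(c["pixels"],(120,130,220,230),300,300),k(c["pixels"],(220,215,320,315),300,300)]),np.vstack([k(s["pixels"],(290,235,400,345),300,300),k(c["pixels"],(310,150,450,290),300,300)])]))
```

```text
z 0.0
down t 90.2 p [0.43029025 0.09079214 0.04449316] F [-2.4  0.2  4.3] open 0.192
open t 90.8 p [0.43008259 0.09074603 0.04399535] F [ 0.1 -0.5 -0.7] open 0.499
 t 94.2 p [ 0.43063954 -0.44900777  0.34986925] F [0.6 0.4 0.2] open 0.499
```

View pics/comp.png

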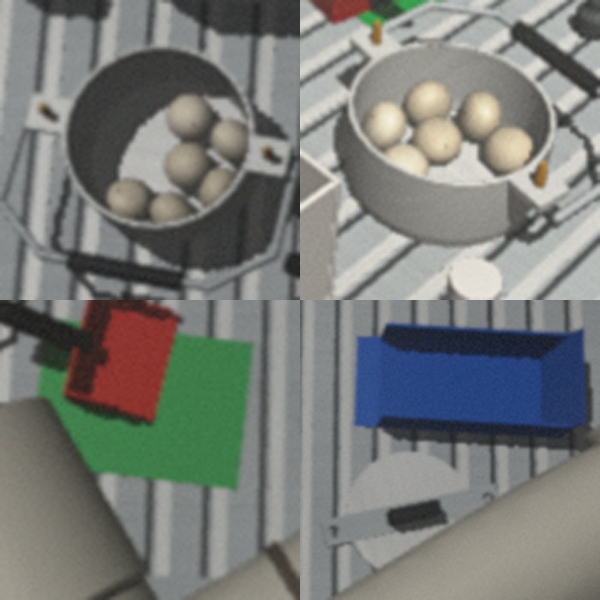

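The composite shows:
- Tray empty.
- Six potatoes visible in the pot from above: (190,118), (230,140), (187,165), (217,188), (130,200), (168,210).
- Six visible in the scene view: (387,125), (428,105), (437,140), (480,115), (508,150), (405,165).
- Lid in place.
- Scoop flat, but knocked toward +x on the mat.

I'll match the two sets to account for the seventh potato.

Run:
```python
from h import *
c=cam("top");s=cam("scene")
T=[(190,118),(230,140),(187,165),(217,188),(130,200),(168,210)];Q=[(387,125),(428,105),(437,140),(480,115),(508,150),(405,165)]
tp=[(120+x/3,130+y/3) for x,y in T];sp=[(290+(x-300)*11/30,235+y*11/30) for x,y in Q]
print("top rel pot");print((plane(c,tp,.024)[:,:2]-POT).round(3).tolist());print("scene");print((plane(s,sp,.024)[:,:2]-POT).round(3).tolist())
for i,a in enumerate(tp):
    print(i,[(j,*(tri(c,a,s,b)[0]-[*POT,0]).round(3),round(tri(c,a,s,b)[1],3)) for j,b in enumerate(sp) if tri(c,a,s,b)[1]<.009])
# stray potato search: warm white blobs anywhere
for nm,cc in(("top",c),("scene",s)):
    q=hsv(cc);m=(q[...,0]>8)&(q[...,0]<30)&(q[...,1]>28)&(q[...,1]<110)&(q[...,2]>60)
    print(nm,[(b[0].round(0).tolist(),b[1][2:].tolist()) for b in blobs(m,60)])
# scoop
h=hsv(c);m=((h[...,0]<6)|(h[...,0]>174))&(h[...,1]>140);m[:,:200]=0
for b in blobs(m,150):
    r=cv2.boxPoints(cv2.minAreaRect(cv2.convexHull(np.argwhere(b[2])[:,::-1].astype(np.float32))));print(b[0],b[1][4],plane(c,r,.02)[:,:2].round(3).tolist(),r.round(1).tolist())
```

```text
top rel pot
[[0.036, -0.015], [0.016, -0.053], [-0.009, -0.016], [-0.03, -0.045], [-0.044, 0.034], [-0.052, -0.002]]
scene
[[0.012, -0.052], [-0.034, -0.044], [-0.006, -0.01], [-0.059, -0.004], [-0.042, 0.039], [0.036, -0.01]]
0 [(5, np.float64(0.036), np.float64(-0.013), np.float64(0.022), np.float64(0.004))]
1 [(0, np.float64(0.015), np.float64(-0.052), np.float64(0.026), np.float64(0.004))]
2 [(1, np.float64(-0.014), np.float64(-0.024), np.float64(0.05), np.float64(0.009)), (2, np.float64(-0.009), np.float64(-0.014), np.float64(0.02), np.float64(0.003))]
3 [(1, np.float64(-0.031), np.float64(-0.044), np.float64(0.026), np.float64(0.003))]
4 [(4, np.float64(-0.044), np.float64(0.036), np.float64(0.021), np.float64(0.003))]
5 [(3, np.float64(-0.054), np.float64(-0.002), np.float64(0.029), np.float64(0.001))]
top [([396.0, 92.0], [27, 17, 93]), ([405.0, 125.0], [76, 38, 1061]), ([464.0, 119.0], [15, 23, 107]), ([548.0, 147.0], [25, 21, 92]), ([187.0, 179.0], [27, 37, 542]), ([259.0, 167.0], [14, 11, 102]), ([523.0, 168.0], [14, 12, 87]), ([497.0, 184.0], [16, 13, 94]), ([167.0, 197.0
[... 879 characters left out ...]
, 41, 474]), ([229.0, 86.0], [32, 30, 211]), ([9.0, 87.0], [25, 23, 155]), ([488.0, 85.0], [11, 21, 85]), ([527.0, 95.0], [29, 21, 107]), ([15.0, 118.0], [34, 23, 205]), ([24.0, 182.0], [62, 96, 1048]), ([525.0, 165.0], [67, 51, 515]), ([552.0, 156.0], [21, 21, 94]), ([138.0, 166.0], [30, 28, 149]), ([127.0, 205.0], [74, 64, 568]), ([543.0, 194.0], [26, 11, 67]), ([264.0, 253.0], [14, 16, 172]), ([343.0, 282.0], [64, 35, 1282]), ([10.0, 329.0], [21, 47, 60])]
[263.20027248 235.63760218] 734 [[0.423, 0.066], [0.517, 0.048], [0.5, -0.03], [0.407, -0.011]] [[241.39999389648438, 247.39999389648438], [249.89999389648438, 213.5], [278.3999938964844, 220.60000610351562], [269.8999938964844, 254.5]]
```

Six are in the pot. The seventh looks to be on the board, with warm blobs at top (259,167) and scene (264,253). I'll triangulate it and re-measure the scoop.

Run:
```python
from h import *
c=cam("top");s=cam("scene")
print("stray",*tri(c,(259,167),s,(264,253)),plane(c,[(259,167)],.016)[0].round(4),plane(s,[(264,253)],.016)[0].round(4))
for cc,(x,y) in((c,(259,167)),(s,(264,253))):
    q=hsv(cc)[y-12:y+12,x-12:x+12];m=(q[...,1]<100)&(q[...,1]>24)&(q[...,0]>8)&(q[...,0]<32);print([(b[0].round(1).tolist(),b[1].tolist()) for b in blobs(m,40)])
n=plane(c,[(279.3,221),(271.7,255.7)],.003)[:,:2];b=plane(c,[(249.3,215.7),(242,247.7)],.042)[:,:2]
print("nose",n,np.linalg.norm(n[0]-n[1]),"back",b,np.linalg.norm(b[0]-b[1]))
w=n[0]-n[1];d1=np.array([w[1],-w[0]])/np.linalg.norm(w);d2=n.mean(0)-b.mean(0);L=np.linalg.norm(d2);d2/=L
print(d1,d2,L,"yaw",np.arctan2(d1[1],d1[0]),np.arctan2(d2[1],d2[0]))
d=d1+d2;d/=np.linalg.norm(d);print("origin",n.mean(0)-.03*d,"yaw",np.arctan2(d[1],d[0]))
```

```text
stray [0.648123   0.02958847 0.02464861] 0.0033213907156761837 [0.6521 0.0287 0.016 ] [0.6406 0.0233 0.016 ]
[([12.7, 12.6], [6, 7, 15, 13, 127])]
[([11.6, 12.2], [4, 4, 16, 17, 183])]
nose [[ 0.50278138 -0.03305489]
 [ 0.40607544 -0.01564081]] 0.09826132039935226 back [[0.50611901 0.04794479]
 [0.41888787 0.06320504]] 0.08855589965008973
[-0.1772221  -0.98417088] [-0.10052363 -0.99493467] 0.08032966327478161 yaw -1.7489594768006007 -1.671490028387614
origin [0.45859772 0.00536102] yaw -1.7102247525941074
```

The seventh potato is on the board at (0.648, 0.028), height consistent, directly ahead of the tray's ramp. I'll re-grasp the scoop at its knocked position (0.459, 0.005) and push the potato up the ramp. The scoop stays pitched steeply while near the pot, so the fingers pass above the rim.

```bash
echo 'SL=0.' >> h.py
python3 - <<'E'
import h;from h import *
o=np.array([.4586,.0054,.001]);Y=-1.71
p,r=scoop_tool(o,Y);bot.set_gripper(.6)
bot.goto(p+[0,0,.15],r)
# handle check from the wrist: dark bar pixels near predicted end
c=cam("wrist");Sm=Ro.from_euler('ZY',[Y,0]).as_matrix();q=proj(c,[o+Sm@np.array([-.123,0,.095]),o+Sm@np.array([-.091,0,.075])]).round(0);print("pred handle",q.tolist())
g=c["pixels"].max(2);
for u,v in q.astype(int):
    if 0<=v<420: xs=np.where(g[v+4,max(0,u-60):u+60]<60)[0]+max(0,u-60);print(v+4,xs.min() if len(xs) else None,xs.max() if len(xs) else None)
bot.line_to(p,max_speed=.12);st("at");bot.set_gripper(0,60);st("grip")
S(o+[0,0,.15],Y,0,.12);row=noserow();print("row",row)
im=cam("wrist")["pixels"];cv2.imwrite("pics/e1.png",im)
E
```

```text
pred handle [[269.0, 160.0], [269.0, 196.0]]
164 273 296
200 269 291
at t 98.3 p [0.47193668 0.09548619 0.04574738] F [0.3 0.8 0.9] open 0.601
grip t 99.0 p [0.47150767 0.09547758 0.04518493] F [1.2 0.2 0.4] open 0.191
row 391.0
```

Run:
```python
import h;from h import *
Y=-1.733;d=np.array([np.cos(Y),np.sin(Y)]);n=np.array([.648,.0285])-.031*d
nose(*n,.17,Y,.5,.2);nose(*n,.012,Y,.5,.12);bot.hold(.2);F0=bot.current_contact_force();z=.012
while bot.current_contact_force()[2]-F0[2]<2.5 and z>-.004: z-=.001;nose(*n,z,Y,.5,.03)
print("board z",z);z+=.0005
L=0
while L<.15:
    L=L+.03;nose(*(n+L*d),z,Y,.5,.08)
st("pushed");print(noserow())
m=n+(L-.02)*d;nose(*m,.03,Y,.3,.1);nose(*m,.12,Y,.03,.15)
S(np.array([.48,.1,.3]),-1.6,0,.25)
c=cam("top");s=cam("scene");cv2.imwrite("pics/f1.png",c["pixels"]);cv2.imwrite("pics/f2.png",s["pixels"])
print("expected",n+L*d+.022*d,proj(c,[[*(n+L*d+.022*d),.016]]),proj(s,[[*(n+L*d+.022*d),.016]]))
for nm,cc in(("top",c),("scene",s)):
    q=hsv(cc);mm=(q[...,0]>8)&(q[...,0]<30)&(q[...,1]>28)&(q[...,1]<110)&(q[...,2]>60)
    print(nm,[(b[0].round(0).tolist(),b[1][2:].tolist()) for b in blobs(mm,60) if 80<b[1][4]<260 and b[1][2]<24 and b[1][3]<24])
```

```text
board z -3.469446951953614e-18
pushed t 109.0 p [ 0.64253121 -0.00564232  0.09704499] F [ 0.1 -0.6 -0.4] open 0.192
385.0
expected [ 0.62522944 -0.11064921] [[308.72894003 177.89546126]] [[237.36407774 228.01633644]]
top [([463.0, 119.0], [16, 23, 170]), ([168.0, 162.0], [12, 12, 84]), ([330.0, 171.0], [14, 10, 95]), ([170.0, 191.0], [13, 13, 100]), ([291.0, 412.0], [13, 18, 113])]
scene [([299.0, 15.0], [19, 17, 84]), ([547.0, 39.0], [20, 21, 113]), ([537.0, 67.0], [18, 20, 103]), ([389.0, 78.0], [21, 16, 187]), ([527.0, 96.0], [22, 21, 105]), ([367.0, 135.0], [12, 23, 108]), ([222.0, 220.0], [12, 14, 118])]
```

The potato slid on to about the ramp foot, at top (330,171) and scene (222,220). It sits off-centre toward the tray's far wall, so I'll nudge it inward slowly, then push it in.

```bash
echo 'SL=.028' >> h.py
cat >> h.py <<'E'
def near(c,px,r=14):
    x,y=np.round(px).astype(int);q=hsv(c)[y-r:y+r,x-r:x+r];m=(q[...,0]>8)&(q[...,0]<32)&(q[...,1]>22)&(q[...,1]<110)&(q[...,2]>60)
    b=max(blobs(m,30),key=lambda b:b[1][4]);return b[0]+[x-r,y-r],b[1][2:].tolist()
E
python3 - <<'E'
import h;from h import *
c=cam("top");s=cam("scene");a,b=near(c,(330,171)),near(s,(222,220));P,e=tri(c,a[0],s,b[0]);print(a,b,P,e,plane(c,[a[0]],.018)[0],plane(s,[b[0]],.018)[0])
d=np.array([-.8,-.6]);Y=np.arctan2(d[1],d[0]);P=P[:2]
n=P-.033*d;need=P[0]-.612;L1=min(.045,.008+max(0,need)/.8);print("L",L1)
nose(*n,.17,Y,.05,.2);nose(*n,.012,Y,.05,.12);bot.hold(.2);F0=bot.current_contact_force();z=.012
while bot.current_contact_force()[2]-F0[2]<2.5 and z>-.004: z-=.001;nose(*n,z,Y,.05,.03)
print("z",z);z+=.0005
L=0
while L<L1: L=min(L+.01,L1);nose(*(n+L*d),z,Y,.05,.03)
st();m=n-.01*d;nose(*m,.02,Y,.05,.1);nose(*m,.13,Y,.03,.15)
S(np.array([.5,.05,.3]),-1.6,0,.25);print(noserow())
c=cam("top");s=cam("scene")
g=[*(P+(L1-.008)*d),.018];a,b=near(c,proj(c,[g])[0],18),near(s,proj(s,[g])[0],18);print(g,a,b,tri(c,a[0],s,b[0]))
E
```

```text
(array([328.88695652, 171.70434783]), [13, 11, 115]) (array([221.90298507, 220.43283582]), [13, 14, 134]) [ 0.64179719 -0.16447719  0.02237654] 0.0033311521614626523 [ 0.64446781 -0.16608494  0.018     ] [ 0.63764503 -0.16800387  0.018     ]
L 0.045
z -0.0030000000000000035
 t 121.5 p [ 0.72820772 -0.10040146  0.04935513] F [3.2 4.5 7.5] open 0.189
391.0
[np.float64(0.6121971908944911), np.float64(-0.1866771859637288), 0.018] (array([332.50649351, 185.2987013 ]), [15, 14, 154]) (array([229.752, 215.88 ]), [13, 12, 125]) (array([ 0.605236  , -0.17580616,  0.01560291]), np.float64(0.002725440358711368))
```

The potato is centred at (0.605,-0.176) and the scoop pitch is back to nominal. Push it in, scoop against the end wall, and check the pan.

```bash
echo 'SL=0.' >> h.py
python3 - <<'E'
import h;from h import *
nose(tray(-.135),-.135,.1,TYAW,.03,.25);nose(tray(-.135),-.135,.0045,TYAW,.03,.15)
nose(tray(-.232),-.232,.0045,TYAW,.03,.1);st()
for y in(-.33,-.38,-.419): nose(tray(y),y,.0033,TYAW,.03,.12);print(bot.current_contact_force().round(1))
st("end");o=walltilt(-.419,.0035,n=6);st("tilt")
o2=o+[0,.015,.15];S(o+[0,.003,.03],TYAW,-.5,.1);S(o2,TYAW,-.5,.15);bot.hold(.1);st("up")
c=cam("top");print(noserow());H=hsv(c);cv2.imwrite("pics/g1.png",c["pixels"][110:240,320:460])
m=((H[...,0]<6)|(H[...,0]>174))&(H[...,1]>110);m[:,:330]=0;m[:,460:]=0;m[240:]=0
hull=cv2.convexHull(np.argwhere(m)[:,::-1].astype(np.int32));f=np.zeros(m.shape,np.uint8);cv2.fillConvexPoly(f,hull,1)
w=(H[...,1]<95)&(f>0);print([(b[0].round(0).tolist(),int(b[1][4])) for b in blobs(w,15)],f.sum())
open("o.txt","w").write(repr(o2.tolist()))
E
```

```text
t 128.1 p [ 0.6048622  -0.11178501  0.0519981 ] F [-0.1 -0.2 -1.5] open 0.192
[-0.8 -2.4  2. ]
[ 0.5 -2.3  2.5]
[ 2.1 -3.6  2.1]
end t 130.1 p [ 0.60291912 -0.29975513  0.05099103] F [ 2.1 -3.6  2.1] open 0.189
-0.06 [-0.9  0.6 -2. ]
-0.15 [ 0.7 -0.4 -2.6]
-0.24 [-0.6 -0.3 -1.7]
-0.32 [ 0.3  0.1 -1.8]
-0.41 [1.5 3.  3.1]
-0.5 [0.6 4.2 4.5]
tilt t 131.6 p [ 0.60443337 -0.31324325  0.02964641] F [0.6 4.2 4.5] open 0.194
up t 133.1 p [ 0.60157466 -0.29724439  0.17539733] F [-0.6 -0.1 -2.4] open 0.191
374.0
[([435.0, 118.0], 195), ([426.0, 145.0], 416), ([416.0, 170.0], 304)] 2618
```

Run:
```python
from h import *
o=np.array(eval(open("o.txt").read()));Sm=Ro.from_euler('ZY',[TYAW,-.5]).as_matrix()
for n in("top","scene"):
    c=cam(n);f=np.zeros((420,560),np.uint8)
    pts=proj(c,[o+Sm@np.array(q) for q in[(.03,.05,.003),(.03,-.05,.003),(-.05,-.05,.003),(-.05,.05,.003)]])
    cv2.fillConvexPoly(f,pts.round().astype(np.int32),1);H=hsv(c)
    red=((H[...,0]<8)|(H[...,0]>172))&(H[...,1]>110);warm=(H[...,0]>7)&(H[...,0]<33)&(H[...,1]>20)&(H[...,1]<120)&(H[...,2]>60)
    print(n,"floor area",f.sum(),"red",(red&(f>0)).sum(),"warm",[(b[0].round(0).tolist(),int(b[1][4])) for b in blobs(warm&(f>0),20)],pts.round(0).tolist())
    if n=="top":
        t=np.zeros_like(f);cv2.fillConvexPoly(t,np.array([(347,172),(440,175),(440,206),(347,206)]),1)
        print("tray warm",[(b[0].round(0).tolist(),int(b[1][4])) for b in blobs(warm&(t>0),20)])
```

```text
top floor area 1421 red 955 warm [([418.0, 170.0], 239)] [[444.0, 150.0], [445.0, 190.0], [411.0, 193.0], [410.0, 154.0]]
tray warm [([417.0, 176.0], 54)]
scene floor area 677 red 214 warm [([174.0, 137.0], 51), ([189.0, 146.0], 60)] [[165.0, 137.0], [193.0, 129.0], [206.0, 147.0], [178.0, 156.0]]
```

The potato sits in the pan against the back wall at (418,170). Pour it, then lay the scoop back on the mat.

```bash
echo 'SL=.075' >> h.py
python3 - <<'E'
import h;from h import *
o=np.array(eval(open("o.txt").read()));S(o+[0,0,.06],TYAW,-.47,.1)
n0=POT+[0,.03]
for z,p,v in[(.25,-.47,.16),(.17,-.4,.15),(.14,-.1,.12),(.118,.2,.1),(.108,.5,.08),(.103,.9,.08)]: nose(*n0,z,PY,p,v)
bot.hold(.3);st("poured")
for z,p in[(.15,.5),(.24,0)]: nose(*n0,z,PY,p,.2)
r=noserow();h.SL=(390-r)/207;print("row",r)
o=np.array([.4235,.001,0]);Y=-1.644
S(o+[0,0,.15],Y,0,.25);S(o+[0,0,.008],Y,0,.12);bot.hold(.15);z=.008;F0=bot.current_contact_force()
while bot.current_contact_force()[2]-F0[2]<3 and z>-.006: z-=.001;S(o+[0,0,z],Y,0,.03)
print("z",z);st("down");bot.set_gripper(.5);p=bot.current_ee_pos();bot.line_to(p+[0,0,.15],max_speed=.15);
bot.goto([.43,.05,.35],down(0.3))
c=cam("top");s=cam("scene");w=cam("wrist");
for n,i in(("top",c),("scene",s),("wrist",w)): cv2.imwrite(f"pics/h_{n}.png",i["pixels"])
st()
for nm,cc,(x0,y0,x1,y1) in(("top",c,(138,140,208,212)),("scene",s,(300,240,395,330))):
    q=hsv(cc)[y0:y1,x0:x1];m=(q[...,0]>7)&(q[...,0]<33)&(q[...,1]>22)&(q[...,2]>60)
    print(nm,[(b[0].round(0).tolist(),int(b[1][4])) for b in blobs(m,30)])
H=hsv(c);warm=(H[...,0]>8)&(H[...,0]<30)&(H[...,1]>28)&(H[...,1]<110)&(H[...,2]>60)
print("stray cand",[(b[0].round(0).tolist(),int(b[1][4])) for b in blobs(warm,70) if b[1][4]<260 and b[1][2]<24 and b[1][3]<24])
E
```

```text
poured t 141.8 p [0.59882882 0.32313765 0.22440138] F [ 0.4  0.7 -2.2] open 0.193
row 374.0
z 0.0
down t 148.1 p [0.43029544 0.09034277 0.04449344] F [-1.5  1.7  3.5] open 0.193
 t 150.7 p [0.42909882 0.05058882 0.34738603] F [-0.4 -0.   0.3] open 0.5
top [([48.0, 36.0], 1913)]
scene [([18.0, 7.0], 35), ([43.0, 44.0], 1475), ([78.0, 59.0], 51)]
stray cand [([250.0, 209.0], 109), ([178.0, 225.0], 91), ([245.0, 239.0], 114)]
```

The pot's warm area grew by about one potato (1282 to 1475 px in the scene view), the scoop is down, and nothing stray shows. Next I'll measure the pins and the lid grip precisely with the wrist camera directly above each.

Run:
```python
from h import *
bot.goto([.599,.1775,.32],down(0));bot.hold(.1)
c=cam("wrist");cv2.imwrite("pics/k1.png",c["pixels"]);H=hsv(c)
m=(H[...,0]>8)&(H[...,0]<28)&(H[...,1]>120)&(H[...,2]>70)
print("exp pins",proj(c,[(.616,.351,.1),(.584,.155,.1)]).round(0).tolist())
for b in blobs(m,8): print("brass",b[0].round(1),b[1][4],plane(c,[b[0]],.096)[0].round(4))
q=H;warm=(q[...,0]>7)&(q[...,0]<33)&(q[...,1]>15)&(q[...,1]<110)&(q[...,2]>120)
print("warm",[(b[0].round(0).tolist(),int(b[1][4]),(plane(c,[b[0]],.025)[0,:2]-POT).round(3).tolist()) for b in blobs(warm,100)])
bot.goto([.43,-.332,.33],down(0));bot.hold(.1)
c=cam("wrist");cv2.imwrite("pics/k2.png",c["pixels"]);g=c["pixels"].max(2)
pr=proj(c,[(.43,-.257,.04)])[0];print("exp",pr);m=g<70;m[250:]=0
for b in blobs(m,150):
    r=cv2.minAreaRect(cv2.convexHull(np.argwhere(b[2])[:,::-1].astype(np.float32)));bx=plane(c,cv2.boxPoints(r),.04)[:,:2]
    e=[np.linalg.norm(bx[1]-bx[0]),np.linalg.norm(bx[2]-bx[1])];L=bx[1]-bx[0] if e[0]>e[1] else bx[2]-bx[1]
    print("dark",b[0].round(1),b[1][4],"c",bx.mean(0).round(4),"size",np.round(e,3),"yaw",np.arctan2(L[1],L[0]).round(3))
st()
```

```text
exp pins [[288.0, -9.0], [256.0, 193.0]]
brass [258.7 189. ] 44 [0.5865 0.1581 0.096 ]
brass [419.4 263.4] 3466 [0.7722 0.0694 0.096 ]
brass [140.7 351.5] 1007 [ 0.4389 -0.0483  0.096 ]
brass [404.8 349. ] 374 [ 0.7657 -0.0453  0.096 ]
warm [([234.0, 67.0], 994, [-0.043, 0.037]), ([293.0, 93.0], 1792, [0.028, 0.008]), ([224.0, 103.0], 828, [-0.056, -0.003]), ([264.0, 111.0], 959, [-0.008, -0.013]), ([244.0, 138.0], 801, [-0.033, -0.045]), ([283.0, 145.0], 757, [0.016, -0.055])]
exp [269.6053435  101.47408606]
dark [451.5 151.3] 3696 c [ 0.6542 -0.3298] size [0.23  0.026] yaw 1.53
dark [506.3 201.4] 480 c [ 0.7317 -0.3813] size [0.132 0.01 ] yaw 1.568
dark [541.9 191.4] 152 c [ 0.7734 -0.3675] size [0.005 0.052] yaw -0.298
dark [349.9 235.4] 187 c [ 0.5355 -0.4271] size [0.04  0.013] yaw 1.535
 t 153.8 p [ 0.43050582 -0.3314383   0.33001236] F [-0.2 -0.5 -0.7] open 0.5
```

All seven potatoes are confirmed in the pot (five single blobs and one double). The lid grip wasn't caught by that threshold; re-measure locally.

Run:
```python
from h import *
c=cam("wrist");im=c["pixels"];g=im.max(2)
print(g[101,200:340:6],g[60:160:6,270])
for th in(90,110,130):
    m=g<th;m[235:]=0;m[:,:150]=0;m[:,400:]=0
    for b in blobs(m,250):
        r=cv2.minAreaRect(cv2.convexHull(np.argwhere(b[2])[:,::-1].astype(np.float32)));bx=plane(c,cv2.boxPoints(r),.04)[:,:2]
        e=[np.linalg.norm(bx[1]-bx[0]),np.linalg.norm(bx[2]-bx[1])];L=bx[1]-bx[0] if e[0]>e[1] else bx[2]-bx[1]
        print(th,b[0].round(1),b[1][4],"c",bx.mean(0).round(4),np.round(e,3),"yaw",np.arctan2(L[1],L[0]).round(3))
# rim of the pot from the earlier picture: bright disc edge of lid
t=cam("top");H=hsv(t);gt=t["pixels"].max(2)
for th in(45,60,75):
    m=gt<th;m[:235]=0;m[262:]=0;m[:,:340]=0;m[:,390:]=0
    for b in blobs(m,25): print("top dark",th,b[0].round(1),b[1].tolist(),plane(t,[b[0]],.03)[0].round(4))
```

```text
[208 165 234 236 236 239 235 237 239 114 103  76  80 221 242 242 240 241
 243 241 242 243 240 195] [223 224 221  76  85  83  80  78  76  75  74  71 101 213 214 212 215]
90 [352.4 151. ] 2966 c [ 0.5307 -0.3201] [0.214 0.026] yaw 1.532
90 [268.8 100.9] 798 c [ 0.4292 -0.2573] [0.017 0.063] yaw -1.31
110 [192.8  20. ] 388 c [ 0.3428 -0.1683] [0.008 0.096] yaw -0.046
110 [359.7  20.4] 250 c [ 0.5311 -0.169 ] [0.09  0.003] yaw -0.004
110 [181.6  63.5] 257 c [ 0.3276 -0.2148] [0.074 0.003] yaw 0.006
110 [341.1 157.1] 4148 c [ 0.4233 -0.3102] [0.212 0.229] yaw -0.085
110 [266.8 105. ] 1175 c [ 0.4268 -0.2623] [0.026 0.072] yaw -1.351
110 [215.6 180. ] 367 c [ 0.3608 -0.3515] [0.152 0.006] yaw 0.002
130 [193.2  20.1] 437 c [ 0.3434 -0.1674] [0.011 0.097] yaw -0.035
130 [333.1  20.1] 647 c [ 0.4999 -0.169 ] [0.153 0.005] yaw -0.002
130 [182.   63.5] 260 c [ 0.3282 -0.2148] [0.076 0.003] yaw 0.006
130 [334.2 157.3] 4735 c [ 0.4234 -0.3097] [0.213 0.229] yaw -0.084
130 [265.9 105.2] 1286 c [ 0.4253 -0.2624] [0.028 0.072] yaw -1.31
130 [187.8 143.5] 291 c [ 0.3298 -0.3063] [0.007 0.09 ] yaw -0.01
130 [217.  179.7] 426 c [ 0.3608 -0.3509] [0.152 0.008] yaw 0.002
```

The lid grip is at (0.4292,-0.2573), 17x63 mm, yaw 1.83, agreeing with the holes. Fit the lid.

Run:
```python
from h import *
L=np.array([.4294,-.2572]);R0=down(.257);R1=down(PYAW);C=np.array([.6005,.2535])
bot.set_gripper(.6);bot.goto([*L,.10],R0);bot.line_to([*L,.011],max_speed=.12);st("at");bot.set_gripper(0,50);st("grip")
bot.line_to([*L,.20],max_speed=.15);bot.goto([*C,.20],R1);bot.line_to([*C,.122],max_speed=.12);bot.hold(.2);F0=bot.current_contact_force();st("above")
def go(off): 
    z=.122
    while z>.0885:
        z-=.004;bot.line_to([*(C+off),z],max_speed=.05);F=bot.current_contact_force()-F0
        print(round(z,3),F.round(1),flush=True)
        if F[2]>9: return z
    return z
ok=False
for off in[(0,0),(-.002,-.001),(.002,.001),(0,.003),(0,-.003)]:
    off=np.array(off);z=go(off)
    if z<.095: ok=True;break
    bot.line_to([*(C+off),.122],max_speed=.1)
    if bot.current_clock()>182: break
st("done %s"%ok)
```

```text
at t 156.1 p [ 0.43005585 -0.25791955  0.01189466] F [-0.4 -0.7 -0.2] open 0.599
grip t 156.7 p [ 0.42934826 -0.25726071  0.0111096 ] F [-1.4 -0.3  2.3] open 0.195
above t 161.1 p [0.60123841 0.25368254 0.12322804] F [-0.5 -0.7 -4.2] open 0.194
0.118 [0.6 0.7 0.8]
0.114 [0.2 0.8 0.8]
0.11 [-0.5  0.1  1.9]
0.106 [0.2 0.8 0.5]
0.102 [ 1.1 -0.8  2.5]
0.098 [1.  1.6 1.3]
0.094 [0.7 0.3 0.5]
0.09 [2.1 1.6 6.8]
0.086 [-8.6 -2.8 26.8]
done True t 163.3 p [0.60143181 0.2537737  0.09098253] F [-9.1 -3.5 22.6] open 0.192
```

The lid is seated (TCP 0.091, i.e. rim + 11 mm). Release it and raise the handle.

```bash
echo 'POT=np.array([.6005,.2535])' >> h.py
python3 - <<'E'
from h import *
bot.set_gripper(.5);p=bot.current_ee_pos();bot.line_to(p+[0,0,.09],max_speed=.15);st("released")
bot.set_gripper(.36,30)
R=down(PYAW);bot.goto(bailpt(.1,.1),R);bot.line_to(bailpt(.1),max_speed=.12);st("at");bot.set_gripper(0,25);st("grip")
for phi in np.linspace(.1,np.pi/2,11)[1:]: bot.line_to(bailpt(phi),max_speed=.12)
st("upright");bot.set_gripper(.4);p=bot.current_ee_pos();bot.line_to(p+[0,0,.1],max_speed=.15)
bot.goto([.45,-.42,.35],down(0));st()
c=cam("top");s=cam("scene");cv2.imwrite("pics/z_top.png",c["pixels"])
# scoop: red nose/back
h=hsv(c);m=((h[...,0]<6)|(h[...,0]>174))&(h[...,1]>140);m[:,:200]=0
for b in blobs(m,150): print("red",b[0].round(1),b[1].tolist(),plane(c,[b[0]],.01)[0].round(3))
# lid: dark grip on bright disc and holes/pins
g=c["pixels"].max(2);q=proj(c,[(*POT,.12)])[0];print("exp lid grip",q,"exp bail grip",proj(c,[(*POT,.189)]))
x,y=q.astype(int);d=g[y-30:y+30,x-45:x+45]<70
for b in blobs(d,30):
    r=cv2.minAreaRect(np.argwhere(b[2])[:,::-1].astype(np.float32));print("dark",b[0]+[x-45,y-30],b[1][4],r[1],r[2])
E
```

```text
released t 164.7 p [0.59980764 0.25323572 0.17442225] F [0.2 0.2 0. ] open 0.495
at t 166.6 p [0.47862203 0.27367984 0.05831568] F [-0.9  0.6  0.4] open 0.357
grip t 167.0 p [0.47825922 0.27368465 0.05804165] F [0.7 0.6 0.7] open 0.185
upright t 170.0 p [0.60283807 0.25338579 0.17227995] F [-0.1  0.5  7.4] open 0.186
 t 173.7 p [ 0.45057431 -0.41933847  0.34990724] F [-0.5  0.1  0.6] open 0.401
red [263.3 249.9] [244, 233, 33, 35, 749] [0.42  0.008 0.01 ]
exp lid grip [169.81709884 170.59221463] exp bail grip [[164.33638101 162.0457392 ]]
dark [163.83928571 160.60714286] 224 (40.98826599121094, 5.491251468658447) 11.309932708740234
dark [186.54602184 182.68018721] 641 (62.37212371826172, 20.373077392578125) 29.357751846313477
```

Run:
```python
from h import *
for n in("top","scene"):
    c=cam(n);H=hsv(c);e=proj(c,[(.6165,.3522,.095),(.5844,.1548,.095)]);m=(H[...,0]>8)&(H[...,0]<28)&(H[...,1]>90)&(H[...,2]>60)
    f=np.zeros((420,560),bool);
    for q in e.astype(int): f[q[1]-12:q[1]+12,q[0]-12:q[0]+12]=1
    print(n,"exp",e.round(1).tolist(),[(b[0].round(1).tolist(),b[1][2:].tolist()) for b in blobs(m&f,3)])
    if n=="top":
        g=c["pixels"].min(2);q=proj(c,[(*POT,.085)])[0].astype(int);d=g>150;d[:q[1]-45]=0;d[q[1]+45:]=0;d[:,:q[0]-50]=0;d[:,q[0]+50:]=0
        b=max(blobs(d,50),key=lambda b:b[1][4]);print("bright",b[0],b[1])
print(bot.current_clock())
```

```text
top exp [[134.4, 166.3], [208.9, 180.7]] []
bright [164.29695182 192.25073746] [ 140  175   57   44 1017]
scene exp [[377.5, 295.5], [317.4, 243.9]] [([324.0, 232.3], [3, 2, 3]), ([318.0, 235.6], [7, 4, 7]), ([317.8, 246.3], [4, 7, 19]), ([378.2, 298.0], [5, 8, 30])]
173.9417
```

Both brass pins stand through the crossbar at the expected points, the handle grip is within 0.03 rad of upright, and the scoop is on the mat. Hand in.

```bash
python3 -c "
from workcell import bot
print(bot.job_done(),bot.current_clock())"
```

```text
the job is handed in; nothing more can be done
the job is handed in; nothing more can be done
```

I handed the job in just after 174 s (limit 210 s), and no verdict came back: by my own measurements all seven potatoes are in the pot, the lid is down on the rim over both pins, the handle is within about 0.03 rad of upright and the scoop is on its mat, but I did not re-measure the bystanders, and one potato dropped on the board on the way and was recovered with the scoop.

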